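Hang a display rail in a counter rack's slotted uprights

TASK

Hang the loose display rail in the empty top slots of the counter rack, above the rail that already carries stock: hook all its claws into the slots, then press it down until it is fully home and both its spring latches have snapped out above the claws. The rack's frame is clamped a little to one side of its mark, so find the slots by feel and never force it. Let go at the end, and leave the phone, calculator and screwdriver where they are.

Things in the scene. Friction and masses are not known exactly. Their poses are not given: they have to be found in the camera images.
- rack: Base of the white steel counter rack, fixed, 340 x 170 mm. Origin on the counter midway between the marks for its two uprights, in their front faces' plane; rails hang on the -x side, z up. A lower rail with carded stock fills slots 2 and 3 from below (163 mm high, reaching 117 mm forward of the faces). Nothing joins the uprights above it. Over 60 N of contact would bend the rack.
- slot_row (a point): By the mark on the base: point midway between the two top slots, in the uprights' front faces, level with these slots' lower edges (235 mm); axes as the rack. The welded frame is clamped in long holes and shimmed: really it stands 3 to 16 mm to +y of this and up to 2 mm higher or lower. Slots 125 mm either side in y, 8 wide, 24 tall, in 4 mm sheet, every 50 mm in height. Uprights 40 wide, 294 tall.
- rail_center (a point): Centre of the loose steel rail's tube (20 mm wide in x, 30 mm tall), where to grip it; 60 mm above its underside, on which it stands. x to the claw side, y along, z up. 255 mm long, 90 mm tall, about 0.45 kg. Four pins stick out 95 mm to -x at y = +-50, +-95 mm. End plates at y = +-125 mm, 5 mm thick, from x = -30 to +22 mm; the +22 mm edges bear on the uprights.
- claw_row (a point): On the loose rail, 22 mm to +x and 2 mm above rail_center, same axes: midway between the two upper claws, level with their necks' undersides, in the bearing edges' plane. Home, it lies on the real slot_row (1 mm), same axes. Two claws per end plate, 50 mm apart in height, 5 mm thick, reaching 12 mm past the edge: neck 8 mm tall, lip 9 mm down from it. They go in at 9 to 15 mm above home.
- latch_left (a joint): Spring latch in the rail's +y end plate (m): 0 = out, at most 0.0075 pushed in (3 N rising to 7 N each). Its 7 mm tall nose stands 6 mm past the bearing edge, 15 to 22 mm above the upper neck's underside. The upright's face pushes it in as the claws enter; it rubs and pushes the rail back off until, pressed down home, it snaps out into the slot above the claw (back to 0).
- latch_right (a joint): The same latch in the rail's -y end plate, same values.
- phone: Bystander: black phone lying on the counter, 148 x 72 x 9 mm. Origin under its centre.
- calculator: Bystander: grey desk calculator, 150 x 105 x 20 mm. Origin under its centre.
- driver: Bystander: screwdriver with black handle, 170 mm long, on a 3 mm blue mat.

How it is judged:
On the way:
1. the claws are in the top slots, the rail not yet dropped (x of claw_row in the frame of slot_row between -0.006 and 0.003 m and y of claw_row in the frame of slot_row between 0 and 0.019 m and z of claw_row in the frame of slot_row between 0.005 and 0.02 m and angle between the x axis of claw_row and the x axis of slot_row, either way round below 0.08 rad and angle between the y axis of claw_row and the y axis of slot_row, either way round below 0.08 rad), for 0.05 s.
At the end, for the whole second after the job is handed in: The rail hangs locked in the top slots: claw_row from the marked slot_row within 3 mm in and out, 0 to 19 mm to +y and 4.5 mm in height (the frame's play included), lengthwise within 0.03 rad and pitch within 0.04 rad, both latches snapped out (under 2 mm), and let go (x of claw_row in the frame of slot_row between -0.003 and 0.003 m and y of claw_row in the frame of slot_row between 0 and 0.019 m and z of claw_row in the frame of slot_row between -0.0045 and 0.0045 m and angle between the x axis of claw_row and the x axis of slot_row, either way round below 0.04 rad and angle between the y axis of claw_row and the y axis of slot_row, either way round below 0.03 rad and value of joint each of latch_left, latch_right below 0.002 m); the robot touches nothing.
It fails at once if the rack is forced: over 60 N of contact force on it (contact force between rack and anything else above 60 N).
It fails at once if the phone is disturbed (moved over 20 mm) (distance of phone from where it was at the start of the episode above 0.02 m).
It fails at once if the calculator is disturbed (moved over 20 mm) (distance of calculator from where it was at the start of the episode above 0.02 m).
It fails at once if the driver is disturbed (moved over 20 mm) (distance of driver from where it was at the start of the episode above 0.02 m).
It also fails if it takes over 51 s, if anything falls off the work surface, if the arm or the gripper's body presses on something with over 40 N, if the wrist force passes 120 N, or if a joint passes its speed limit or range.

ROBOT

A 6-joint arm with a two-finger parallel gripper is mounted at the origin on the work surface. World frame = base frame: x ahead of the robot, y to its left, z up, the work surface at z = 0. Lengths are in m, angles in rad, forces in N, time in s.
With the tool pointing down it reaches from about 0.275 to 0.875 m from the base axis. Payload 12.5 kg.
Tool frame: the origin (TCP) lies midway between the tips of the shut fingers; the grasp point (between the pads) lies 19 mm behind it; z points along the fingers, y is the direction in which the jaws open and shut (so a half turn about z gives the same grasp; the last joint's range is limited). The gripper opens to 85 mm and grips with 20 to 120 N. Pads are 22 mm wide; open, the fingers measure 114 mm over their backs; the gripper's body (76 mm by 85 mm) begins 54 mm behind the grasp point. The pads swing forward as they close: fully open they stand 13 mm farther back than shut.
Start: joints at [1.063, 0.351, 1.652, -0, 1.139, -0.085], TCP at [0.226, 0.502, 0.231] pointing down, gripper open.
Joint ranges: [-2.75, 2.75], [-0.79, 2.1], [0.01, 2.65], [-1.57, 4.71], [0.07, 3.14], [-2.87, 2.87]. Speed limits (rad/s): [2.22, 2.22, 2.79, 3.14, 3.14, 3.14].

INTERFACE

Orientations are given as a 3x3 rotation matrix whose columns are the frame's x, y, z axes.
In Python, from rig import ctrl, eyes gives the robot as it stands.
- The arm moves only by the tool apply_moves, never from a script. Its argument "series" is a list of rows, each a list of 6 numbers: the shift along the tool's x, y, z in m, then the turn, a rotation vector about the tool's x, y, z in degrees. In form: [[dx, dy, dz, ax, ay, az], ...]. A call has 1 to 10 rows; each row shifts and turns the pose as measured when the row begins, along the tool's axes as they then stand; what a row does not reach is not made up. A row lasts 1/12 s, in which the tool goes at most 41.7 mm and 7.16 degrees, less where a joint would pass 70% of its speed; a pose out of reach is approached as far as the arm can. A call is refused whole if a number of a shift passes 0.0417 or a number of a turn 7.16, either way. A call with a gripper value outside its range is refused whole. "grip" is the opening, from -1 (shut) to 1 (fully open), set as the call begins (left out, the last holds). The fingers move at their own pace and stop on an object; "grip_force" is the grip in N (left out, the last holds). Time passes only in rows, so rows that do not move let the fingers close. It gives the time, the measured TCP pose, the force and the opening at its end, in the units of the state.
- ctrl.read_state(): the state, without advancing time (a new reading comes with each control period).
- eyes.grab_frame(name): name is "scene" or "top" or "wrist"; returns a dict with "pixels" (420x560x3 uint8, red, green, blue), "depth" (420x560 float32, m along the optical axis (not along the pixel's ray), 0 where there is no reading), "fx", "fy", "cx", "cy" (pixels), "dist_coeffs" ([k1, k2, p1, p2, k3] as OpenCV has them; the pictures are not rectified), "world_from_camera" (4x4, takes a point from camera to world coordinates). Camera axes: x right, y down, z forward; pixel columns grow to the right and rows downward; lengths in m; the calibration is good to about 2 mm. A picture is of the moment at which its call begins.
- ctrl.sign_off(): hands the job in, once; it reports no verdict.
The state is a dict: "clock": time; "joint_positions": joint angles; "joint_velocities": joint speeds; "joint_efforts": joint torques, N m; "tool_pos": TCP position; "tool_rot": TCP orientation; "ft_force": force on the tool from outside, world axes, zero at the start; "moment": the same for the moment, N m; "width": opening from 0.0 (shut) to 1.0 (fully open).
Only numpy, scipy, OpenCV 4.12 (cv2) and the standard library are available. Lean on these libraries where they do the work, as an engineer would, in place of code of your own. Each camera call takes 0.05 s, during which the arm holds its last target.

## Working session

There is one attempt and no reset: what is moved stays moved. The work goes in short steps, Python scripts to look and compute and a tool call to move; the robot and the scene stay as the last step left them, time stands still between calls to the robot, and variables do not carry over. Pictures are saved under pics/ and viewed, and the job is handed in when it is done.

Besides the shell and the picture viewer there is one more tool, called in YAML: its name, and indented under it one key for each argument. apply_moves: Moves the arm, as the interface text tells. Its arguments: {"type":"object","properties":{"series":{"type":"array","items":{"type":"array","items":{"type":"number"}}},"grip":{"type":"number"},"grip_force":{"type":"number"}},"required":["series"]}

```bash
ls; mkdir -p pics
cat > h.py <<'E'
import numpy as np, cv2, pickle, sys
from rig import ctrl, eyes
def snap(n, out):
    f=eyes.grab_frame(n); pickle.dump(f,open(f'{out}.pkl','wb'))
    cv2.imwrite(f'pics/{out}.png', cv2.cvtColor(f['pixels'],cv2.COLOR_RGB2BGR)); return f
def load(o): return pickle.load(open(f'{o}.pkl','rb'))
def K(f): return np.array([[f['fx'],0,f['cx']],[0,f['fy'],f['cy']],[0,0,1.]])
def cloud(f):
    d=f['depth'];h,w=d.shape;u,v=np.meshgrid(np.arange(w),np.arange(h))
    p=cv2.undistortPoints(np.stack([u,v],-1).reshape(-1,1,2).astype(np.float64),K(f),np.array(f['dist_coeffs'],float)).reshape(h,w,2)
    P=np.concatenate([p*d[...,None],d[...,None]],-1); T=np.array(f['world_from_camera'])
    W=P@T[:3,:3].T+T[:3,3]; W[d==0]=np.nan; return W
def crop(o,u0,v0,u1,v1,s,out):
    im=cv2.imread(f'pics/{o}.png')[v0:v1,u0:u1]; cv2.imwrite(f'pics/{out}.png',cv2.resize(im,None,fx=s,fy=s,interpolation=cv2.INTER_CUBIC))
E
python3 - <<'E'
from h import *
s=ctrl.read_state(); print(s)
for n in('scene','top','wrist'):
    f=snap(n,n+'0'); print(n,np.round(f['world_from_camera'],3).tolist(),f['fx'])
E
```

```text
pics
{'clock': 0.0, 'joint_positions': array([ 1.06337384e+00,  3.51245356e-01,  1.65246499e+00, -4.27267067e-05,
        1.13912234e+00, -8.46018879e-02]), 'joint_velocities': array([-1.75286034e-03,  9.09698812e-06, -1.01540802e-03, -7.60023664e-04,
       -4.88046443e-05, -1.77769226e-03]), 'joint_efforts': array([-2.26248107e-03, -5.06107450e+01, -2.91393846e+01, -1.57612044e-04,
        4.58763432e-03, -3.17027173e-06]), 'tool_pos': array([0.22549654, 0.5012566 , 0.23073789]), 'tool_rot': array([[-9.11942507e-01,  4.10317610e-01, -5.68648667e-04],
       [ 4.10317999e-01,  9.11941842e-01, -1.10264934e-03],
       [ 6.61380703e-05, -1.23887959e-03, -9.99999230e-01]]), 'ft_force': array([ 0.02420344, -0.25384296, -0.3255163 ]), 'moment': array([-0.00428388,  0.0064029 ,  0.00764497]), 'width': 0.9982183253774992}
scene [[0.098, 0.552, -0.828, 1.208], [0.995, -0.048, 0.086, -0.132], [0.007, -0.832, -0.554, 0.606], [0.0, 0.0, 0.0, 1.0]] 385.1445144903695
top [[-0.01, -0.986, 0.164, 0.368], [-1.0, 0.009, -0.006, -0.07], [0.005, -0.164, -0.986, 1.112], [0.0, 0.0, 0.0, 1.0]] 436.13053154761377
wrist [[0.41, 0.879, 0.244, 0.164], [0.912, -0.395, -0.11, 0.53], [-0.0, 0.267, -0.964, 0.372], [0.0, 0.0, 0.0, 1.0]] 322.92989410965623
```

View pics/scene0.png

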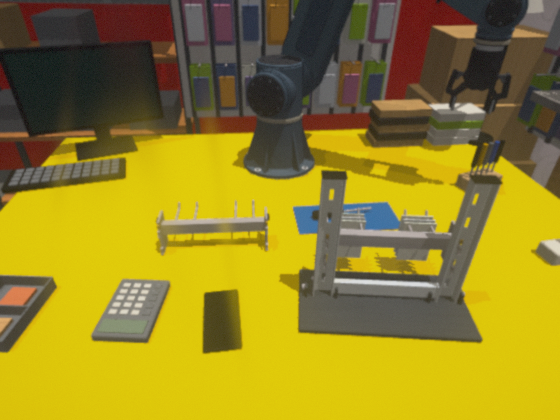

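View pics/top0.png

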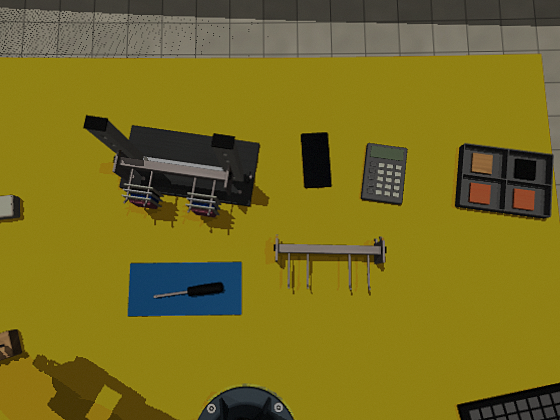

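View pics/wrist0.png

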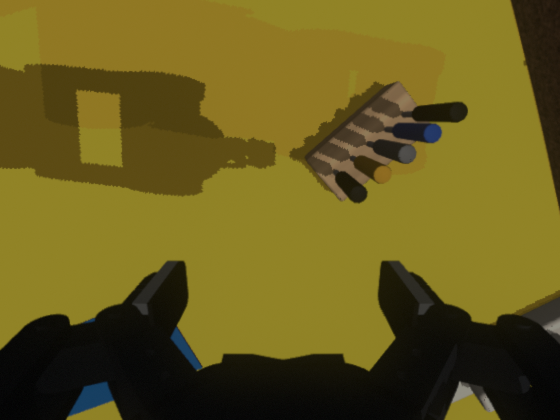

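Run:
```python
from h import *
crop('top0',70,100,280,250,3.8,'t_rack'); crop('top0',260,220,400,300,5.5,'t_rail')
crop('scene0',280,160,520,350,3.3,'s_rack'); crop('scene0',140,190,290,260,5.2,'s_rail')
f=load('top0');W=cloud(f)
for (u,v) in [(276,248),(290,248),(330,250),(370,252),(384,252),(330,245),(330,255)]:print(u,v,np.round(W[v,u],4))
```

```text
276 248 [ 0.4464 -0.0776  0.0931]
290 248 [ 0.4473 -0.1109  0.0775]
330 250 [ 0.4416 -0.2054  0.0788]
370 252 [ 0.4366 -0.301   0.0725]
384 252 [ 0.4351 -0.3294  0.091 ]
330 245 [ 0.4537 -0.2061  0.0757]
330 255 [ 0.4346 -0.2152  0.0012]
```

View pics/t_rack.png

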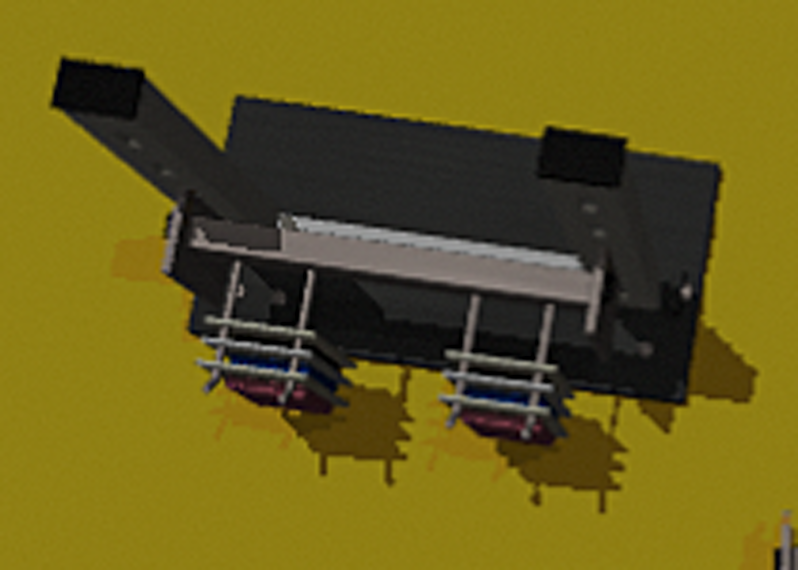

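View pics/t_rail.png

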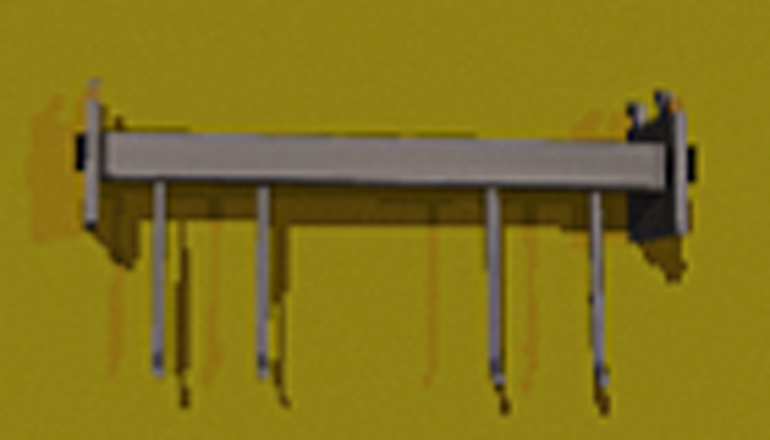

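View pics/s_rack.png

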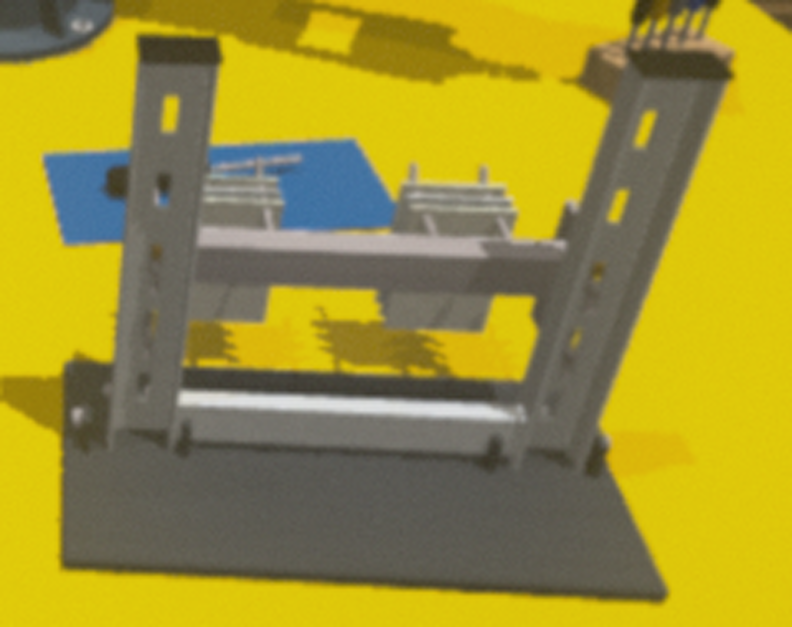

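View pics/s_rail.png

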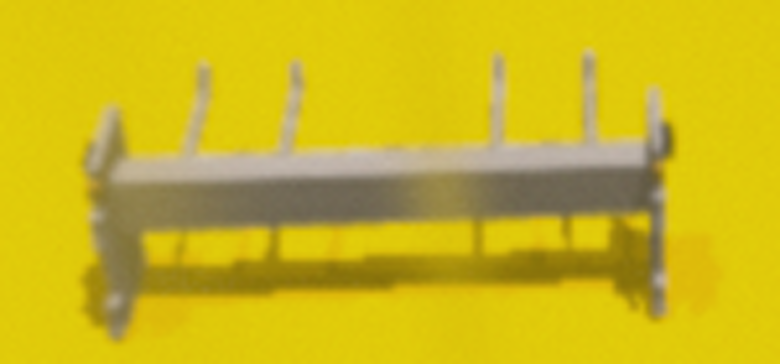

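Run:
```python
from h import *
f=load('top0');W=cloud(f)
c=lambda u,v:(int(70+u/3.8),int(100+v/3.8))
for p in [(100,90),(60,75),(140,75),(580,160),(545,145),(620,170),(590,208),(596,235),(130,140),(160,172),(300,250),(500,280),(240,105),(715,170),(680,395),(195,325),(450,150)]:
    u,v=c(*p);print(p,(u,v),np.round(W[v,u],4))
# rail footprint-ish
R=W[215:300,265:395].reshape(-1,3);R=R[np.isfinite(R[:,2])]
t=R[(R[:,2]>.068)&(R[:,2]<.082)]
print(len(t),t.mean(0)); m=(t[:,0]>.42)
t=t[m];q,_=cv2.PCACompute(t[:,:2],mean=None)[0:2];print('c',t.mean(0),q)
B=W[120:210,90:265].reshape(-1,3);B=B[np.isfinite(B[:,2])]
print(np.histogram(B[:,2],bins=np.arange(-.005,.32,.005)))
```

```text
(100, 90) (96, 123) [0.6767 0.2707 0.2969]
(60, 75) (85, 119) [0.6852 0.2925 0.2961]
(140, 75) (106, 119) [0.6843 0.2514 0.2983]
(580, 160) (222, 142) [0.6379 0.027  0.2952]
(545, 145) (213, 138) [0.646  0.0445 0.2954]
(620, 170) (233, 144) [0.6392 0.0072 0.2783]
(590, 208) (225, 154) [0.6311 0.0274 0.2373]
(596, 235) (226, 161) [0.6296 0.0303 0.1899]
(130, 140) (104, 136) [0.6647 0.2704 0.2559]
(160, 172) (112, 145) [0.6677 0.2791 0.1882]
(300, 250) (148, 165) [0.6336 0.2116 0.1468]
(500, 280) (201, 173) [0.6135 0.091  0.1494]
(240, 105) (133, 127) [0.7714 0.2914 0.0181]
(715, 170) (258, 144) [ 0.725  -0.0338  0.0134]
(680, 395) (248, 203) [ 0.5681 -0.0078  0.0148]
(195, 325) (121, 185) [0.6171 0.3158 0.0173]
(450, 150) (188, 139) [0.7401 0.1493 0.0124]
947 [ 0.44326734 -0.20864907  0.07594939]
c [ 0.44605287 -0.20841515  0.07611837] [[ 0.44605287 -0.20841515]]
(array([1346, 3798,  520, 3740, 1125,   15,   10,   16,   32,   24,   49,
        247,   42,   26,   31,   30,   37,   44,   48,   50,   50,   55,
         78,  269,  143,   82,  143,  161,  355,  352,  468,  597,   68,
        115,  116,   31,   33,   35,   47,   31,   32,   34,   33,   35,
         43,   39,   37,   38,   54,   36,   40,   41,   36,   39,   46,
         40,   46,   35,   36,   71,  404,    4,    0,    0]), array([-0.005,  0.   ,  0.005,  0.01 ,  0.015,  0.02 ,  0.025,  0.03 ,
        0.035,  0.04 ,  0.045,  0.05 ,  0.055,  0.06 ,  0.065,  0.07 ,
        0.075,  0.08 ,  0.085,  0.09 ,  0.095,  0.1  ,  0.105,  0.11 ,
        0.115,  0.12 ,  0.125,  0.13 ,  0.135,  0.14 ,  0.145,  0.15 ,
        0.155,  0.16 ,  0.165,  0.17 ,  0.175,  0.18 ,  0.185,  0.19 ,
        0.195,  0.2  ,  0.205,  0.21 ,  0.215,  0.22 ,  0.225,  0.23 ,
        0.235,  0.24 ,  0.245,  0.25 ,  0.255,  0.26 ,  0.265,  0.27 ,
        0.275,  0.28 ,  0.285,  0.29 ,  0.295,  0.3  ,  0.305,  0.31 ,
        0.315]))
```

```bash
cat >> h.py <<'E'
from scipy.spatial.transform import Rotation as Ro
def plan(pt,Rt,n=None,p0=None,R0=None,vmax=.035,wmax=6.5):
    s=ctrl.read_state(); p=np.array(s['tool_pos']) if p0 is None else np.array(p0); R=np.array(s['tool_rot']) if R0 is None else R0
    pt=np.array(pt); rv=Ro.from_matrix(R.T@Rt).as_rotvec(degrees=True)
    m=int(np.ceil(max(np.linalg.norm(pt-p)/vmax,np.linalg.norm(rv)/wmax,1))); n=n or m
    rows=[]
    for i in range(n):
        k=n-i; d=R.T@(pt-p)/k; r=Ro.from_matrix(R.T@Rt).as_rotvec(degrees=True)/k
        d=np.round(d,4); r=np.round(r,2); rows.append(d.tolist()+r.tolist())
        p=p+R@d; R=R@Ro.from_rotvec(r,degrees=True).as_matrix()
    print(n,'rows'); 
    for i in range(0,n,10): print(str(rows[i:i+10]).replace(' ',''))
    return p,R
def tool(yaw_y,pitch=0,axis='x'):
    "tool down, tool y at angle yaw_y(deg) in xy"
    a=np.deg2rad(yaw_y); y=np.array([np.cos(a),np.sin(a),0]); z=np.array([0,0,-1.]); x=np.cross(y,z)
    R=np.stack([x,y,z],1)
    return R
E
python3 - <<'E'
from h import *
R=tool(88)@Ro.from_euler('y',-36,degrees=True).as_matrix()
print(R)
p,Rm=plan([0.46,0.14,0.35],R)
E
```

```text
[[-0.80852416  0.0348995   0.58742719]
 [ 0.02823429  0.99939083 -0.02051341]
 [-0.58778525  0.         -0.80901699]]
13 rows
[[-0.0279,-0.018,-0.0091,-0.54,-2.74,-1.65],[-0.0277,-0.0187,-0.008,-0.54,-2.73,-1.65],[-0.0275,-0.0194,-0.0069,-0.54,-2.74,-1.65],[-0.0273,-0.0201,-0.0057,-0.54,-2.73,-1.65],[-0.0269,-0.0209,-0.0046,-0.54,-2.74,-1.65],[-0.0265,-0.0216,-0.0036,-0.54,-2.73,-1.65],[-0.026,-0.0223,-0.0025,-0.54,-2.74,-1.65],[-0.0255,-0.023,-0.0015,-0.54,-2.73,-1.65],[-0.0249,-0.0238,-0.0005,-0.54,-2.74,-1.65],[-0.0241,-0.0245,0.0004,-0.54,-2.73,-1.65]]
[[-0.0234,-0.0251,0.0013,-0.54,-2.74,-1.66],[-0.0226,-0.0258,0.0022,-0.55,-2.73,-1.65],[-0.0217,-0.0265,0.003,-0.54,-2.74,-1.66]]
```

apply_moves:
  series:
    - [-0.028, -0.018, -0.009, -0.54, -2.74, -1.65]
    - [-0.028, -0.019, -0.008, -0.54, -2.73, -1.65]
    - [-0.0275, -0.0195, -0.007, -0.54, -2.74, -1.65]
    - [-0.0275, -0.02, -0.006, -0.54, -2.73, -1.65]
    - [-0.027, -0.021, -0.0045, -0.54, -2.74, -1.65]
    - [-0.0265, -0.0215, -0.0035, -0.54, -2.73, -1.65]
    - [-0.026, -0.022, -0.0025, -0.54, -2.74, -1.65]
    - [-0.0255, -0.023, -0.0015, -0.54, -2.73, -1.65]
    - [-0.025, -0.024, -0.0005, -0.54, -2.74, -1.65]
    - [-0.024, -0.0245, 0.0005, -0.54, -2.73, -1.65]

```text
clock: 0.98
tool_pos: [0.4113, 0.215, 0.3253]
tool_rot: [[-0.872, 0.104, 0.479], [0.095, 0.995, -0.042], [-0.481, 0.009, -0.877]]
ft_force: [0.9, 1.2, 0.3]
width: 1.003
```

apply_moves:
  series:
    - [-0.0235, -0.025, 0.0015, -0.54, -2.74, -1.65]
    - [-0.0225, -0.026, 0.002, -0.54, -2.73, -1.65]
    - [-0.0215, -0.0265, 0.003, -0.54, -2.74, -1.65]
    - [0, 0, 0, 0, 0, 0]

```text
clock: 1.32
tool_pos: [0.4693, 0.1249, 0.3584]
tool_rot: [[-0.791, 0.013, 0.612], [-0.002, 1.0, -0.024], [-0.612, -0.02, -0.791]]
ft_force: [-0.2, 0.7, -0.5]
width: 0.999
```

Run:
```python
from h import *
f=snap('wrist','w1'); crop('w1',0,0,560,420,1.4,'w1b'); print(np.round(ctrl.read_state()['tool_pos'],4))
```

```text
[0.4683 0.1262 0.3576]
```

View pics/w1b.png

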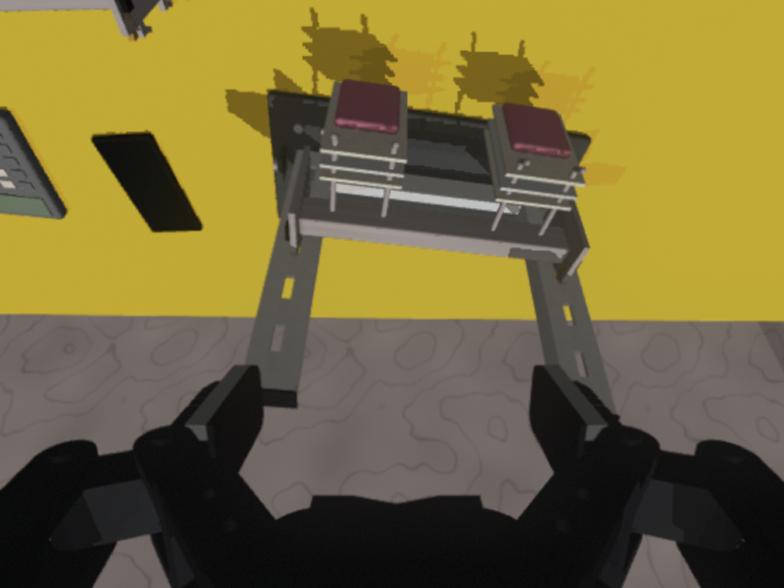

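Run:
```python
from h import *
crop('w1',170,160,240,300,4.2,'w1l'); crop('w1',370,180,450,300,4.8,'w1r')
a=cv2.imread('pics/w1l.png');b=cv2.imread('pics/w1r.png');h=max(a.shape[0],b.shape[0])
pad=lambda m:cv2.copyMakeBorder(m,0,h-m.shape[0],0,6,cv2.BORDER_CONSTANT)
cv2.imwrite('pics/w1lr.png',np.hstack([pad(a),pad(b)]));print(a.shape,b.shape)
```

```text
(588, 294, 3) (576, 384, 3)
```

View pics/w1lr.png

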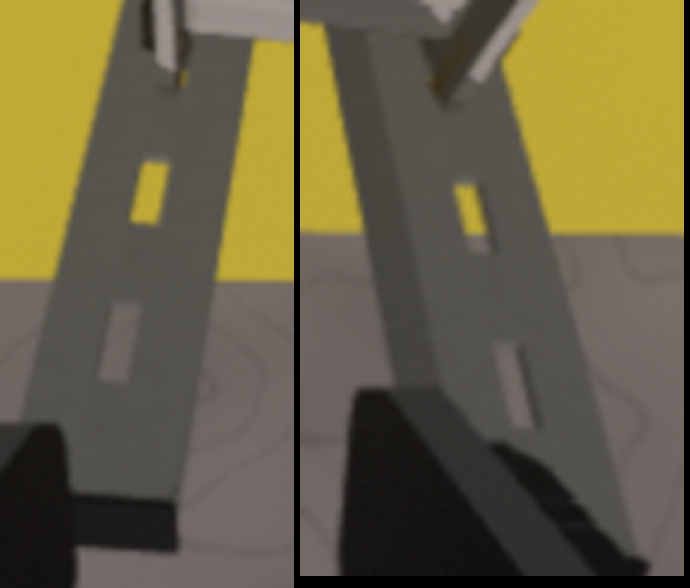

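Run:
```python
from h import *
f=load('w1');W=cloud(f);T=np.array(f['world_from_camera']);D=np.array(f['dist_coeffs'],float)
def poly(pts,s,u0,v0): return np.array([[u0+(x+.5)/s-.5,v0+(y+.5)/s-.5] for x,y in pts])
faces={'L':(poly([(100,200),(190,180),(150,480),(80,470),(50,400)],4.2,170,160)),'R':poly([(90,130),(200,150),(290,430),(200,430),(150,380)],4.8,370,180)}
allp=[]
pl={}
for k,pg in faces.items():
    m=np.zeros(f['depth'].shape,np.uint8);cv2.fillPoly(m,[pg.round().astype(np.int32)],1)
    P=W[(m>0)&np.isfinite(W[...,2])]; P=P[(P[:,2]>.12)&(P[:,2]<.31)]
    for _ in range(6):
        c=np.median(P,0) if _==0 else P.mean(0);n=np.linalg.svd(P-P.mean(0),full_matrices=False)[2][2];r=(P-P.mean(0))@n
        P=P[abs(r)<max(2*r.std(),.0015)]
    if n[0]>0:n=-n
    pl[k]=(P.mean(0),n);print(k,len(P),P.mean(0),n,r.std())
def ray(uv,k):
    q=cv2.undistortPoints(np.array(uv,float).reshape(-1,1,2),K(f),D).reshape(-1,2);d=np.c_[q,np.ones(len(q))]@T[:3,:3].T;o=T[:3,3];c,n=pl[k]
    t=((c-o)@n)/(d@n);return o+d*t[:,None]
for nm,k,pts,a in [('L1','L',[(112,303),(140,305),(126,382),(100,380)],(4.2,170,160)),('L2','L',[(142,160),(169,162),(158,223),(131,222)],(4.2,170,160)),
  ('R1','R',[(195,342),(221,345),(240,428),(208,428)],(4.8,370,180)),('R2','R',[(155,183),(180,183),(193,252),(170,252)],(4.8,370,180))]:
    X=ray(poly(pts,*a),k);print(nm,np.round(X,4).tolist(),'mean',X.mean(0).round(4))
```

```text
L 1385 [0.62864172 0.02893225 0.24341705] [-0.98887855  0.14870105 -0.0026836 ] 0.0006105395596042973
R 1290 [0.66596053 0.27322658 0.21684947] [-0.9881979   0.15309397 -0.00521056] 0.0006124609715094971
L1 [[0.6281, 0.0249, 0.2352], [0.6291, 0.0321, 0.2351], [0.6291, 0.0324, 0.2584], [0.6281, 0.0259, 0.2584]] mean [0.6286 0.0288 0.2468]
L2 [[0.6282, 0.0248, 0.1866], [0.6293, 0.0323, 0.1864], [0.6293, 0.0326, 0.208], [0.6282, 0.0253, 0.2085]] mean [0.6287 0.0287 0.1974]
R1 [[0.6657, 0.2722, 0.2354], [0.6667, 0.2789, 0.2356], [0.6665, 0.2784, 0.2585], [0.6653, 0.2701, 0.2592]] mean [0.6661 0.2749 0.2472]
R2 [[0.6659, 0.272, 0.1869], [0.667, 0.2792, 0.186], [0.6667, 0.2778, 0.2082], [0.6657, 0.2714, 0.2089]] mean [0.6664 0.2751 0.1975]
```

Run:
```python
from h import *
plan([0.442,-0.208,0.28],tool(-3.2),n=18)
```

```text
18 rows
[[0.0038,-0.0185,0.003,1.63,1.66,4.95],[0.0021,-0.0187,0.0036,1.63,1.66,4.95],[0.0003,-0.0187,0.0041,1.63,1.65,4.95],[-0.0014,-0.0185,0.0047,1.63,1.65,4.95],[-0.0031,-0.0181,0.0051,1.63,1.65,4.95],[-0.0048,-0.0177,0.0055,1.64,1.65,4.95],[-0.0065,-0.017,0.0058,1.64,1.66,4.94],[-0.0081,-0.0162,0.0061,1.63,1.66,4.95],[-0.0096,-0.0153,0.0063,1.63,1.65,4.94],[-0.0111,-0.0142,0.0064,1.64,1.65,4.95]]
[[-0.0124,-0.013,0.0065,1.64,1.66,4.94],[-0.0137,-0.0117,0.0065,1.63,1.65,4.95],[-0.0148,-0.0103,0.0063,1.64,1.66,4.94],[-0.0158,-0.0087,0.0062,1.63,1.65,4.95],[-0.0167,-0.0072,0.0059,1.64,1.66,4.94],[-0.0174,-0.0055,0.0056,1.63,1.65,4.95],[-0.0179,-0.0039,0.0053,1.64,1.66,4.94],[-0.0184,-0.0021,0.0048,1.63,1.65,4.95]]
```

apply_moves:
  series:
    - [0.004, -0.0185, 0.003, 1.63, 1.66, 4.95]
    - [0.002, -0.0185, 0.0035, 1.63, 1.66, 4.95]
    - [0, -0.0185, 0.004, 1.63, 1.65, 4.95]
    - [-0.0015, -0.0185, 0.0045, 1.63, 1.65, 4.95]
    - [-0.003, -0.018, 0.005, 1.63, 1.65, 4.95]
    - [-0.005, -0.0175, 0.0055, 1.64, 1.65, 4.95]
    - [-0.0065, -0.017, 0.006, 1.64, 1.66, 4.94]
    - [-0.008, -0.016, 0.006, 1.63, 1.66, 4.95]
    - [-0.0095, -0.0155, 0.0065, 1.63, 1.65, 4.94]
    - [-0.011, -0.014, 0.0065, 1.64, 1.65, 4.95]

```text
clock: 2.2
tool_pos: [0.4459, -0.0559, 0.3087]
tool_rot: [[-0.536, 0.807, 0.248], [0.804, 0.578, -0.141], [-0.257, 0.124, -0.958]]
ft_force: [0.3, 0.0, -0.4]
width: 0.998
```

apply_moves:
  series:
    - [-0.0125, -0.013, 0.0065, 1.64, 1.66, 4.94]
    - [-0.0135, -0.0115, 0.0065, 1.63, 1.65, 4.95]
    - [-0.015, -0.0105, 0.0065, 1.64, 1.66, 4.94]
    - [-0.016, -0.0085, 0.006, 1.63, 1.65, 4.95]
    - [-0.0165, -0.007, 0.006, 1.64, 1.66, 4.94]
    - [-0.0175, -0.0055, 0.0055, 1.63, 1.65, 4.95]
    - [-0.018, -0.004, 0.005, 1.64, 1.66, 4.94]
    - [-0.0185, -0.002, 0.005, 1.63, 1.65, 4.95]
    - [0, 0, 0, 0, 0, 0]

```text
clock: 2.95
tool_pos: [0.425, -0.2023, 0.2654]
tool_rot: [[0.13, 0.99, -0.049], [0.991, -0.128, 0.038], [0.031, -0.053, -0.998]]
ft_force: [0.2, 0.7, 0.0]
width: 1.001
```

Run:
```python
from h import *
f=snap('wrist','w2'); crop('w2',0,0,560,420,1.4,'w2b'); s=ctrl.read_state();print(np.round(s['tool_pos'],4),s['tool_rot'].round(3).tolist())
```

```text
[ 0.4251 -0.2011  0.2657] [[0.126, 0.991, -0.048], [0.992, -0.124, 0.037], [0.031, -0.052, -0.998]]
```

View pics/w2b.png

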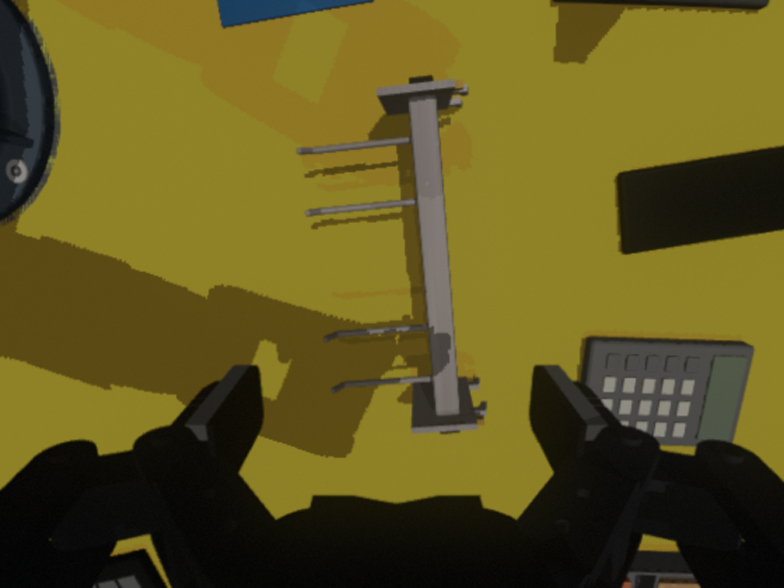

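Run:
```python
from h import *
f=load('w2');W=cloud(f)
P=W[40:330,200:360].reshape(-1,3);P=P[np.isfinite(P[:,2])]
print('counter z',np.median(P[:,2]), 'max', P[:,2].max())
t=P[(P[:,2]>.069)&(P[:,2]<.081)&(abs(P[:,0]-.442)<.03)]
L=cv2.fitLine(t[:,:2].astype(np.float32),cv2.DIST_HUBER,0,.01,.01).ravel();d=L[:2]*np.sign(L[1]);c=L[2:]
n=np.array([d[1],-d[0]])
w=(t[:,:2]-c)@n; s=(t[:,:2]-c)@d; k=abs(w)<.014
print('d',d,'yaw',np.degrees(np.arctan2(-d[0],d[1])),'w',np.percentile(w[k],[1,50,99]),'z',np.median(t[k][:,2]))
print('s range',np.percentile(s[k],[0,.5,1,99,99.5,100])+0)
mid_w=(np.percentile(w[k],1)+np.percentile(w[k],99))/2
e=P[(P[:,2]>.083)]; es=(e[:,:2]-c)@d; ew=(e[:,:2]-c)@n
for sg in(1,-1):
    m=(es*sg>.08); print('plate',sg,len(e[m]),'s',np.percentile(es[m],[2,50,98]),'w',np.percentile(ew[m],[2,98]),'z',np.percentile(e[m][:,2],[50,98]))
print(c,mid_w)
for s0 in (0,):
    print('c+mid',c+n*mid_w)
import pickle;pickle.dump((c,d,n,mid_w),open('rail.pkl','wb'))
```

```text
counter z -0.0013482276858170217 max 0.0908432320284237
d [0.02928084 0.9995712 ] yaw -1.6779084 w [-0.0097264   0.00021519  0.01015557] z 0.07333198718787454
s range [-0.12933252 -0.12857751 -0.12838526  0.11596238  0.11611375  0.11648258]
plate 1 474 s [0.11588623 0.11867558 0.12551527] w [-0.02851762  0.02220522] z [0.08811316 0.08986456]
plate -1 323 s [-0.13701234 -0.12962927 -0.12769272] w [-0.02783504  0.02154082] z [0.08761016 0.08927454]
[ 0.4449327  -0.19591117] 0.00021458767119173806
c+mid [ 0.44514719 -0.19591745]
```

Run:
```python
from h import *
plan([0.445,-0.2022,0.13],tool(-1.68),n=8)
```

```text
8 rows
[[-0.0003,0.0034,0.0168,-0.36,-0.24,-0.69],[-0.0003,0.0033,0.0168,-0.36,-0.24,-0.69],[-0.0003,0.0031,0.0169,-0.36,-0.24,-0.69],[-0.0003,0.003,0.0169,-0.36,-0.24,-0.69],[-0.0002,0.0029,0.0169,-0.36,-0.24,-0.69],[-0.0002,0.0028,0.0169,-0.36,-0.24,-0.69],[-0.0001,0.0027,0.0169,-0.36,-0.23,-0.69],[-0.0001,0.0027,0.0169,-0.37,-0.24,-0.68]]
```

apply_moves:
  series:
    - [-0.0003, 0.0034, 0.017, -0.36, -0.24, -0.69]
    - [-0.0003, 0.0033, 0.017, -0.36, -0.24, -0.69]
    - [-0.0003, 0.0031, 0.017, -0.36, -0.24, -0.69]
    - [-0.0003, 0.003, 0.017, -0.36, -0.24, -0.69]
    - [-0.0002, 0.0029, 0.017, -0.36, -0.24, -0.69]
    - [-0.0002, 0.0028, 0.017, -0.36, -0.24, -0.69]
    - [-0.0001, 0.0027, 0.017, -0.36, -0.24, -0.69]
    - [-0.0001, 0.0027, 0.017, -0.36, -0.24, -0.69]
    - [0, 0, 0, 0, 0, 0]

```text
clock: 3.75
tool_pos: [0.4483, -0.1902, 0.1245]
tool_rot: [[0.004, 1.0, 0.001], [1.0, -0.004, -0.005], [-0.005, 0.001, -1.0]]
ft_force: [-0.3, -0.0, -1.2]
width: 0.997
```

Run:
```python
from h import *
s=ctrl.read_state();print(np.round(s['tool_pos'],4),s['tool_rot'].round(3).tolist())
plan([0.445,-0.2022,0.041],tool(-1.68),n=6)
```

```text
[ 0.4483 -0.1902  0.1245] [[0.004, 1.0, 0.001], [1.0, -0.004, -0.005], [-0.005, 0.001, -1.0]]
6 rows
[[-0.0019,-0.0006,0.0139,0.01,0.04,0.24],[-0.002,-0.0005,0.0139,0.01,0.04,0.24],[-0.002,-0.0005,0.0139,0.01,0.04,0.24],[-0.002,-0.0005,0.0139,0.01,0.05,0.24],[-0.002,-0.0006,0.0139,0.01,0.04,0.23],[-0.0019,-0.0005,0.014,0.0,0.05,0.24]]
```

apply_moves:
  series:
    - [-0.006, -0.0017, 0.007, 0, 0.1, 0.7]
    - [-0.006, -0.0017, 0.007, 0, 0.1, 0.7]
    - [0, 0, 0, 0, 0, 0]

```text
clock: 4.0
tool_pos: [0.4454, -0.2008, 0.1109]
tool_rot: [[0.027, 1.0, 0.001], [1.0, -0.027, -0.001], [-0.001, 0.001, -1.0]]
ft_force: [-1.0, 0.5, -0.6]
width: 0.997
```

Run:
```python
from h import *
s=ctrl.read_state();print(np.round(s['tool_pos'],4),s['tool_rot'].round(3).tolist())
plan([0.445,-0.2022,0.041],tool(-1.68),n=6)
```

```text
[ 0.4454 -0.2008  0.1109] [[0.027, 1.0, 0.001], [1.0, -0.027, -0.001], [-0.001, 0.001, -1.0]]
6 rows
[[-0.0002,-0.0001,0.0117,0.01,0.01,0.02],[-0.0002,-0.0001,0.0116,0.01,0.01,0.02],[-0.0002,-0.0,0.0117,0.01,0.01,0.03],[-0.0003,-0.0,0.0116,0.0,0.01,0.02],[-0.0003,-0.0001,0.0117,0.01,0.01,0.03],[-0.0002,-0.0,0.0116,0.0,0.01,0.02]]
```

apply_moves:
  series:
    - [-0.0005, -0.0002, 0.012, 0, 0, 0.05]
    - [-0.0005, -0.0002, 0.012, 0, 0, 0.05]
    - [-0.0003, 0, 0.012, 0, 0, 0.05]
    - [-0.0003, 0, 0.012, 0, 0, 0]
    - [-0.0002, 0, 0.012, 0, 0, 0]
    - [0, 0, 0.008, 0, 0, 0]
    - [0, 0, 0, 0, 0, 0]

```text
clock: 4.58
tool_pos: [0.4475, -0.2059, 0.0451]
tool_rot: [[0.034, 0.999, 0.008], [0.999, -0.034, -0.005], [-0.005, 0.008, -1.0]]
ft_force: [-0.6, -0.6, -0.2]
width: 1.001
```

Run:
```python
from h import *
s=ctrl.read_state();print(np.round(s['tool_pos'],4),s['tool_rot'].round(4).tolist(),s['ft_force'])
plan([0.445,-0.2022,0.041],tool(-1.68),n=1)
f=snap('wrist','w3')
f=snap('scene','s3'); crop('s3',130,120,330,270,4,'s3b')
```

```text
[ 0.4475 -0.2059  0.0451] [[0.0345, 0.9994, 0.0079], [0.9994, -0.0344, -0.0053], [-0.0051, 0.0081, -1.0]] [-0.6222494  -0.56287532 -0.15423312]
1 rows
[[0.0037,-0.0026,0.0041,0.46,0.29,-0.29]]
```

View pics/w3.png

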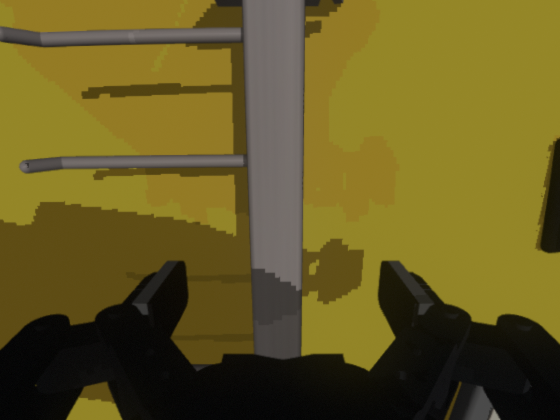

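View pics/s3b.png

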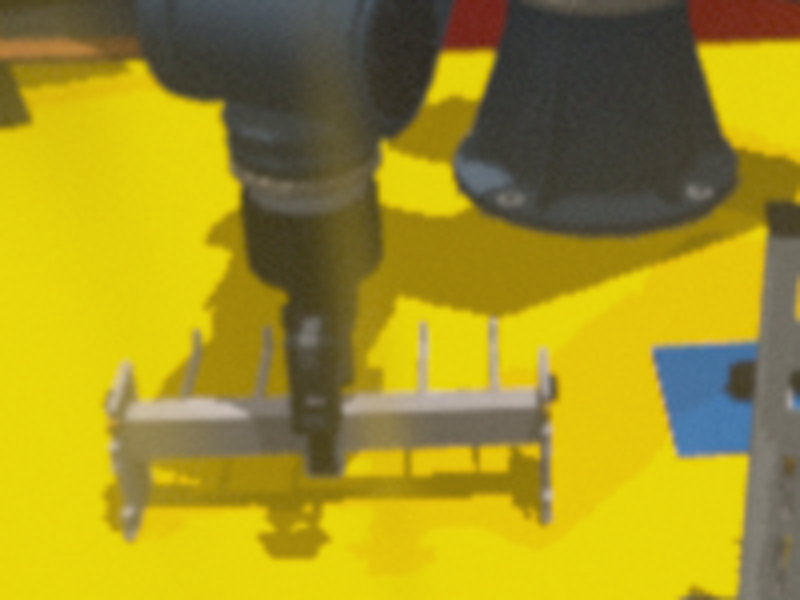

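apply_moves:
  series:
    - [0.0037, -0.0026, 0.004, 0.46, 0.29, -0.29]
    - [0, 0, 0, 0, 0, 0]

```text
clock: 4.85
tool_pos: [0.446, -0.2026, 0.0433]
tool_rot: [[0.029, 1.0, 0.002], [1.0, -0.029, -0.001], [-0.001, 0.002, -1.0]]
ft_force: [-0.0, 0.4, -0.5]
width: 1.005
```

Run:
```python
from h import *
s=ctrl.read_state();print(np.round(s['tool_pos'],4),s['tool_rot'].round(4).tolist(),s['ft_force'])
plan([0.445,-0.2022,0.041],tool(-1.68),n=1)
```

```text
[ 0.446  -0.2026  0.0433] [[0.0291, 0.9996, 0.0024], [0.9996, -0.0291, -0.0012], [-0.0012, 0.0024, -1.0]] [-0.03075436  0.39945117 -0.47584812]
1 rows
[[0.0003,-0.001,0.0023,0.14,0.07,0.02]]
```

apply_moves:
  series:
    - [0.0003, -0.001, 0.003, 0.14, 0.07, 0]
    - [0, 0, 0, 0, 0, 0]

```text
clock: 5.02
tool_pos: [0.4454, -0.2022, 0.0409]
tool_rot: [[0.029, 1.0, 0.001], [1.0, -0.029, -0.001], [-0.0, 0.001, -1.0]]
ft_force: [-0.2, 0.0, 0.2]
width: 1.002
```

apply_moves:
  series:
    - [0, 0, 0, 0, 0, 0]
    - [0, 0, 0, 0, 0, 0]
    - [0, 0, 0, 0, 0, 0]
    - [0, 0, 0, 0, 0, 0]
    - [0, 0, 0, 0, 0, 0]
    - [0, 0, 0, 0, 0, 0]
    - [0, 0, 0, 0, 0, 0]
    - [0, 0, 0, 0, 0, 0]
  grip: -1
  grip_force: 60

```text
clock: 5.68
tool_pos: [0.4457, -0.2024, 0.0415]
tool_rot: [[0.029, 1.0, 0.002], [1.0, -0.029, -0.001], [-0.001, 0.002, -1.0]]
ft_force: [-0.0, 1.1, 0.3]
width: 0.223
```

apply_moves:
  series:
    - [0, 0, 0, 0, 0, 0]
    - [0, 0, -0.01, 0, 0, 0]
    - [0, 0, -0.02, 0, 0, 0]
    - [0, 0, -0.03, 0, 0, 0]
    - [0, 0, -0.04, 0, 0, 0]
    - [0, 0, -0.04, 0, 0, 0]
    - [0, 0, -0.03, 0, 0, 0]
    - [0, 0, 0, 0, 0, 0]
  grip_force: 90

```text
clock: 6.35
tool_pos: [0.442, -0.2003, 0.2184]
tool_rot: [[0.029, 1.0, -0.008], [1.0, -0.029, 0.005], [0.005, -0.008, -1.0]]
ft_force: [1.3, -1.3, -3.6]
width: 0.223
```

Run:
```python
from h import *
s=ctrl.read_state();print(np.round(s['tool_pos'],4),s['tool_rot'].round(4).tolist(),s['ft_force'],s['moment'],s['width'])
f=snap('wrist','w4');f=snap('scene','s4')
crop('s4',130,100,330,250,4,'s4b')
f=load('w4');W=cloud(f);
for v in range(10,250,30):
    print(v,[np.round(W[v,u],4).tolist() for u in (265,277,290)])
```

```text
[ 0.442  -0.2003  0.2184] [[0.0289, 0.9995, -0.0082], [0.9996, -0.0289, 0.0047], [0.0045, -0.0084, -1.0]] [ 1.31700943 -1.32639136 -3.6470899 ] [-0.03076592 -0.13707681  0.00111328] 0.22308872286035047
10 [[0.4402, -0.0993, 0.2503], [0.4439, -0.0996, 0.2507], [0.4478, -0.0997, 0.2508]]
40 [[0.4399, -0.1081, 0.2514], [0.4436, -0.1081, 0.251], [0.4476, -0.1082, 0.251]]
70 [[0.4395, -0.1166, 0.2505], [0.4433, -0.1166, 0.2498], [0.4474, -0.1168, 0.2503]]
100 [[0.4392, -0.1257, 0.2511], [0.443, -0.1258, 0.2506], [0.4472, -0.1259, 0.2499]]
130 [[0.4387, -0.1351, 0.2508], [0.4427, -0.1352, 0.2503], [0.447, -0.1353, 0.25]]
160 [[0.4383, -0.1449, 0.2509], [0.4423, -0.1451, 0.25], [0.4467, -0.1452, 0.25]]
190 [[0.4379, -0.1551, 0.2511], [0.442, -0.1555, 0.2499], [0.4465, -0.1554, 0.2508]]
220 [[0.4374, -0.1658, 0.2512], [0.4417, -0.1658, 0.2516], [0.4462, -0.1663, 0.2505]]
```

View pics/w4.png

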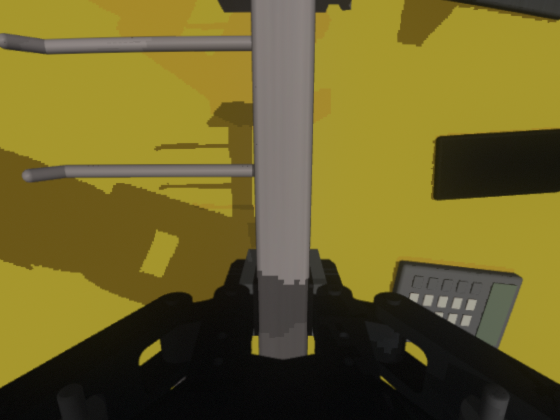

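View pics/s4b.png

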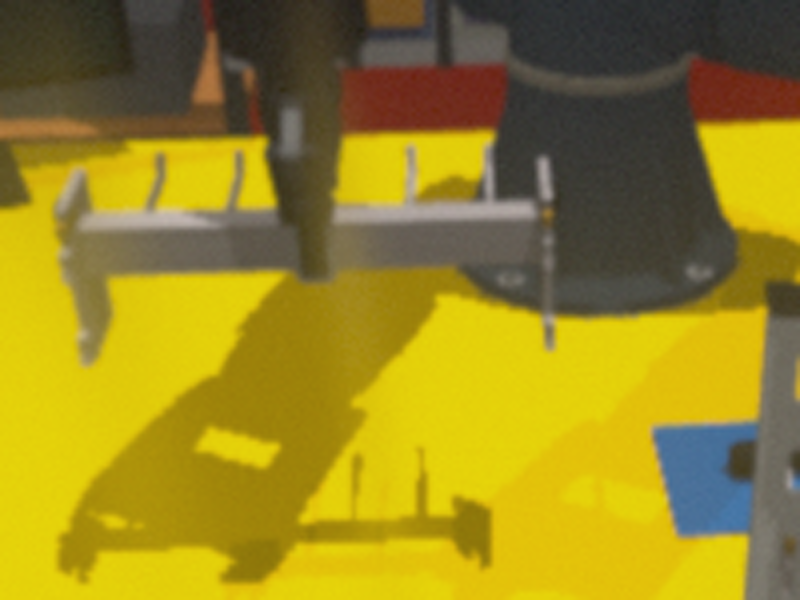

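Run:
```python
from h import *
f=load('w1');W=cloud(f)
for r in [(140,180,20,60),(60,90,400,480),(150,200,440,500)]:
    P=W[r[0]:r[1],r[2]:r[3]].reshape(-1,3);print('table',np.nanmedian(P,0).round(4))
# upright tops: max z in face polys region
for (u0,v0,u1,v1) in [(175,250,215,285),(415,240,445,300)]:
    P=W[v0:v1,u0:u1].reshape(-1,3);P=P[(P[:,0]<.68)&(P[:,0]>.6)&(P[:,2]>.2)];print(np.percentile(P[:,2],[95,99,100]))
f=load('top0');W=cloud(f)
print('top table',np.nanmedian(W[230:260,420:470].reshape(-1,3),0))
P=W[115:130,85:107].reshape(-1,3);print(np.nanmedian(P,0));P=W[134:144,213:231].reshape(-1,3);print(np.nanmedian(P,0))
th=np.deg2rad(-8.66);x=np.array([np.cos(th),np.sin(th),0]);home=np.array([.6474,.1519,.235])-.022*x-np.array([0,0,.002])
print('home rail_center',home,'home TCP',home-[0,0,.0185],'stage',home-[0,0,.0065]-.045*x)
plan([.50,.15,.24],tool(-8.66),n=14)
```

```text
table [ 0.7488 -0.3429 -0.0021]
table [ 0.5779  0.3402 -0.0015]
table [ 0.785   0.4748 -0.0017]
[0.29306353 0.29340297 0.29379539]
[0.28282368 0.29177722 0.29392446]
top table [ 0.45907408 -0.50573527  0.00121849]
[0.67895668 0.27623039 0.29622683]
[0.64475321 0.02896863 0.29666504]
home rail_center [0.62565082 0.15521256 0.233     ] home TCP [0.62565082 0.15521256 0.2145    ] stage [0.58116385 0.16198824 0.2265    ]
14 rows
[[0.0251,0.0035,-0.0018,-0.06,-0.03,0.5],[0.0251,0.0033,-0.0018,-0.06,-0.03,0.5],[0.0251,0.0031,-0.0018,-0.06,-0.03,0.5],[0.0252,0.0029,-0.0018,-0.06,-0.03,0.5],[0.0252,0.0026,-0.0018,-0.06,-0.03,0.5],[0.0252,0.0024,-0.0018,-0.06,-0.03,0.5],[0.0252,0.0022,-0.0018,-0.06,-0.03,0.5],[0.0252,0.002,-0.0018,-0.06,-0.02,0.5],[0.0253,0.0018,-0.0018,-0.06,-0.03,0.5],[0.0253,0.0016,-0.0019,-0.06,-0.02,0.5]]
[[0.0253,0.0013,-0.0019,-0.06,-0.03,0.5],[0.0253,0.0011,-0.0018,-0.05,-0.02,0.5],[0.0253,0.0009,-0.0019,-0.06,-0.03,0.5],[0.0253,0.0007,-0.0019,-0.05,-0.02,0.5]]
```

apply_moves:
  series:
    - [0.012, 0.002, -0.002, -0.06, -0.03, 0.5]
    - [0.025, 0.0033, -0.002, -0.06, -0.03, 0.5]
    - [0.025, 0.0031, -0.002, -0.06, -0.03, 0.5]
    - [0.025, 0.0029, -0.002, -0.06, -0.03, 0.5]
    - [0.025, 0.0026, -0.002, -0.06, -0.03, 0.5]
    - [0.025, 0.0024, -0.002, -0.06, -0.03, 0.5]
    - [0.025, 0.0022, -0.002, -0.06, -0.03, 0.5]
    - [0.025, 0.002, -0.002, -0.06, -0.03, 0.5]
    - [0.025, 0.0018, -0.002, -0.06, -0.03, 0.5]
    - [0.025, 0.0016, -0.002, -0.06, -0.03, 0.5]

```text
clock: 7.28
tool_pos: [0.471, 0.0441, 0.2132]
tool_rot: [[0.127, 0.991, -0.042], [0.992, -0.127, 0.01], [0.004, -0.043, -0.999]]
ft_force: [-0.1, -0.6, -4.7]
width: 0.218
```

Run:
```python
from h import *
s=ctrl.read_state();print(np.round(s['tool_pos'],4),s['tool_rot'].round(4).tolist())
plan([.52,.165,.235],tool(-8.66),n=8)
```

```text
[0.471  0.0441 0.2132] [[0.1273, 0.991, -0.0416], [0.9919, -0.127, 0.0099], [0.0045, -0.0426, -0.9991]]
8 rows
[[0.0158,0.004,-0.0028,-0.31,-0.03,0.17],[0.0158,0.004,-0.0028,-0.3,-0.03,0.17],[0.0158,0.004,-0.0028,-0.31,-0.03,0.17],[0.0158,0.0039,-0.0028,-0.3,-0.03,0.17],[0.0158,0.0039,-0.0028,-0.31,-0.03,0.17],[0.0158,0.0039,-0.0028,-0.3,-0.03,0.17],[0.0159,0.0039,-0.0027,-0.31,-0.02,0.17],[0.0158,0.0038,-0.0027,-0.3,-0.03,0.16]]
```

apply_moves:
  series:
    - [0.016, 0.004, -0.003, -0.3, 0, 0.17]
    - [0.016, 0.004, -0.003, -0.3, 0, 0.17]
    - [0.016, 0.004, -0.003, -0.3, 0, 0.17]
    - [0.016, 0.004, -0.003, -0.3, 0, 0.17]
    - [0.016, 0.004, -0.003, -0.3, 0, 0.17]
    - [0.014, 0.004, -0.003, -0.3, 0, 0.17]
    - [0.01, 0.004, -0.003, -0.3, 0, 0.17]
    - [0.005, 0.003, -0.002, -0.3, 0, 0.17]
    - [0, 0, 0, 0, 0, 0]

```text
clock: 8.03
tool_pos: [0.509, 0.1565, 0.215]
tool_rot: [[0.148, 0.988, -0.035], [0.989, -0.148, -0.001], [-0.006, -0.034, -0.999]]
ft_force: [-0.3, -0.1, -5.6]
width: 0.222
```

Run:
```python
from h import *
s=ctrl.read_state();print(np.round(s['tool_pos'],4),s['tool_rot'].round(4).tolist())
plan([.574,.163,.230],tool(-8.66),n=6)
```

```text
[0.509  0.1565 0.215 ] [[0.1479, 0.9884, -0.0347], [0.989, -0.148, -0.0006], [-0.0057, -0.0342, -0.9994]]
6 rows
[[0.0027,0.0105,-0.0029,-0.33,0.06,0.02],[0.0027,0.0105,-0.0028,-0.33,0.05,0.03],[0.0027,0.0105,-0.0027,-0.33,0.06,0.02],[0.0026,0.0105,-0.0027,-0.32,0.05,0.03],[0.0027,0.0105,-0.0026,-0.33,0.06,0.02],[0.0027,0.0105,-0.0026,-0.32,0.05,0.03]]
```

apply_moves:
  series:
    - [0.003, 0.006, -0.009, -1.0, 0.1, 0]
    - [0.003, 0.006, -0.006, -1.0, 0.1, 0]
    - [0, 0, 0, 0, 0, 0]

```text
clock: 8.28
tool_pos: [0.5224, 0.1596, 0.2289]
tool_rot: [[0.149, 0.989, -0.0], [0.989, -0.149, -0.004], [-0.004, 0.0, -1.0]]
ft_force: [-0.3, -0.3, -4.2]
width: 0.221
```

Run:
```python
from h import *
s=ctrl.read_state();print(np.round(s['tool_pos'],4),s['tool_rot'].round(4).tolist())
plan([.574,.163,.230],tool(-8.66),n=6)
```

```text
[0.5224 0.1596 0.2289] [[0.1486, 0.9889, -0.0003], [0.9889, -0.1486, -0.0038], [-0.0038, 0.0003, -1.0]]
6 rows
[[0.0018,0.0084,-0.0002,0.0,0.04,0.02],[0.0019,0.0084,-0.0002,0.0,0.04,0.02],[0.0018,0.0084,-0.0002,0.0,0.03,0.02],[0.0019,0.0085,-0.0002,0.01,0.04,0.02],[0.0019,0.0084,-0.0001,0.0,0.03,0.02],[0.0018,0.0085,-0.0002,0.01,0.04,0.01]]
```

apply_moves:
  series:
    - [0.002, 0.0085, -0.001, -0.1, 0.05, 0]
    - [0.002, 0.0085, -0.001, -0.1, 0.05, 0]
    - [0.002, 0.0085, -0.001, -0.1, 0.05, 0]
    - [0.002, 0.0085, -0.001, -0.1, 0.05, 0]
    - [0.002, 0.0085, -0.001, -0.1, 0.05, 0]
    - [0.002, 0.0065, 0, -0.1, 0.05, 0]
    - [0, 0, 0, 0, 0, 0]

```text
clock: 8.87
tool_pos: [0.5789, 0.1626, 0.2354]
tool_rot: [[0.151, 0.988, 0.014], [0.989, -0.151, 0.0], [0.002, 0.014, -1.0]]
ft_force: [0.0, -0.0, -4.9]
width: 0.221
```

Run:
```python
from h import *
s=ctrl.read_state();print(np.round(s['tool_pos'],4),s['tool_rot'].round(4).tolist(),s['ft_force'])
plan([.576,.163,.228],tool(-8.66),n=1)
f=snap('wrist','w5');f=snap('scene','s5');f=snap('top','t5')
crop('s5',280,100,520,280,3.3,'s5b');crop('t5',70,100,280,250,3.8,'t5b')
```

```text
[0.5789 0.1626 0.2354] [[0.1508, 0.9885, 0.014], [0.9886, -0.1509, 0.0002], [0.0023, 0.0138, -0.9999]] [ 0.01012625 -0.03714681 -4.92851226]
1 rows
[[-0.0,-0.003,0.0073,0.79,-0.13,-0.02]]
```

View pics/s5b.png

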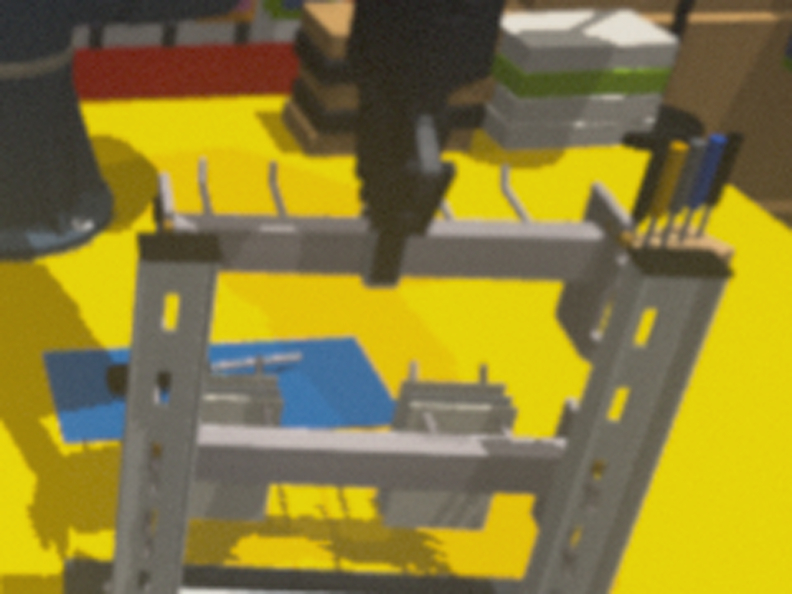

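View pics/t5b.png

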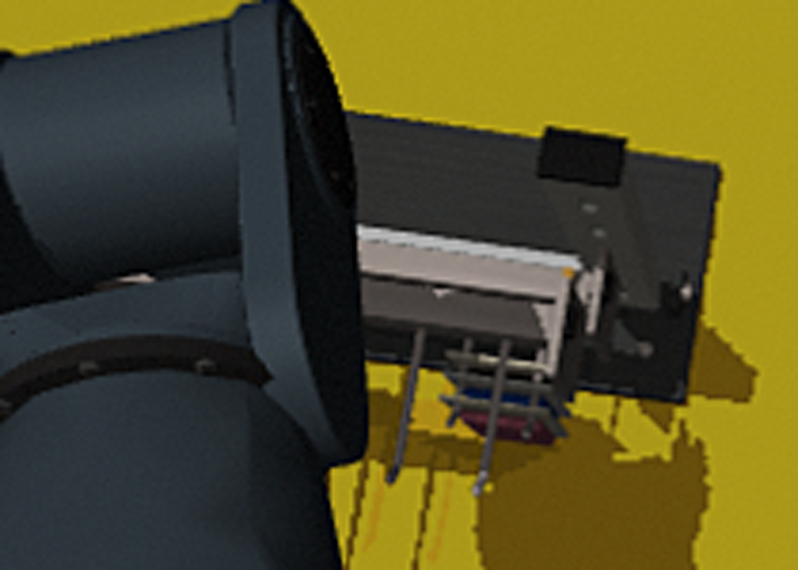

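View pics/w5.png

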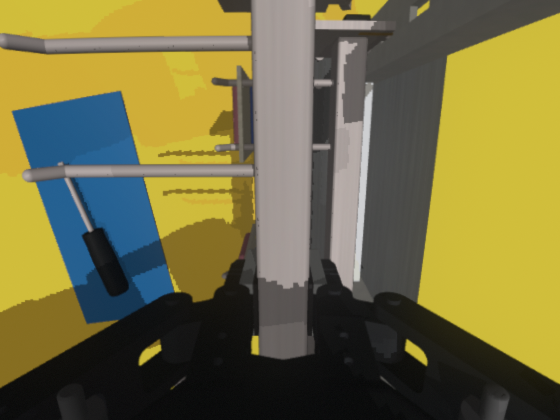

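Run:
```python
from h import *
crop('t5',195,125,255,195,8.5,'t5c')
f=load('t5');W=cloud(f)
th=np.deg2rad(-8.66);x=np.array([np.cos(th),np.sin(th)]);y=np.array([-x[1],x[0]])
o=np.array([.6474,.1519])
for v in range(158,196,4):
  print(v,[(u,)+tuple(np.round([(W[v,u,:2]-o)@x*1000,(W[v,u,:2]-o)@y*1000,W[v,u,2]*1000],0).astype(int)) for u in range(208,226,2) if np.isfinite(W[v,u,2])])
```

```text
158 [(208, np.int64(49), np.int64(-48), np.int64(11)), (210, np.int64(49), np.int64(-54), np.int64(14)), (212, np.int64(50), np.int64(-59), np.int64(13)), (214, np.int64(51), np.int64(-64), np.int64(12)), (216, np.int64(51), np.int64(-70), np.int64(14)), (218, np.int64(0), np.int64(-108), np.int64(209)), (220, np.int64(0), np.int64(-112), np.int64(210)), (222, np.int64(0), np.int64(-117), np.int64(211)), (224, np.int64(0), np.int64(-122), np.int64(216))]
162 [(208, np.int64(38), np.int64(-51), np.int64(14)), (210, np.int64(39), np.int64(-56), np.int64(12)), (212, np.int64(39), np.int64(-61), np.int64(15)), (214, np.int64(40), np.int64(-66), np.int64(15)), (216, np.int64(41), np.int64(-71), np.int64(13)), (218, np.int64(42), np.int64(-76), np.int64(14)), (220, np.int64(0), np.int64(-108), np.int64(177)), (222, np.int64(0), np.int64(-113), np.int64(178)), (224, np.int64(0), np.int64(-118), np.int64(181))]
166 [(208, np.int64(19), np.int64(-59), np.int64(50)), (210, np.int64(19), np.int64(-64), np.int64(50)), (212, np.int64(20), np.int64(-70), np.int64(51)), (214, np.int64(20), np.int64
[... 2868 characters left out ...]
.int64(285)), (218, np.int64(-80), np.int64(-128), np.int64(263)), (220, np.int64(-73), np.int64(-127), np.int64(234)), (222, np.int64(-68), np.int64(-127), np.int64(207)), (224, np.int64(-29), np.int64(-103), np.int64(12))]
194 [(208, np.int64(-45), np.int64(-64), np.int64(11)), (210, np.int64(-44), np.int64(-69), np.int64(12)), (212, np.int64(-66), np.int64(-95), np.int64(136)), (214, np.int64(-92), np.int64(-124), np.int64(283)), (216, np.int64(-91), np.int64(-127), np.int64(279)), (218, np.int64(-86), np.int64(-127), np.int64(253)), (220, np.int64(-80), np.int64(-127), np.int64(225)), (222, np.int64(-77), np.int64(-129), np.int64(210)), (224, np.int64(-40), np.int64(-105), np.int64(15))]
```

View pics/t5c.png

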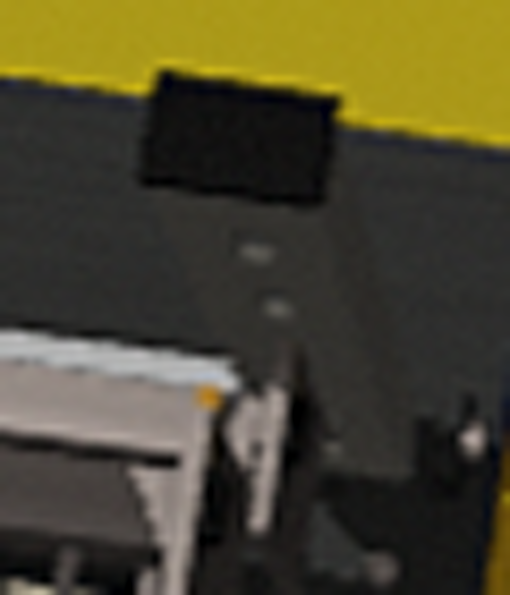

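apply_moves:
  series:
    - [0, 0.004, 0.005, 0.6, -0.1, 0]
    - [0, 0.008, 0.003, 0.2, 0, 0]
    - [0, 0.008, 0, 0, 0, 0]
    - [0, 0.006, 0, 0, 0, 0]
    - [0, 0, 0, 0, 0, 0]

```text
clock: 9.43
tool_pos: [0.6049, 0.1582, 0.2262]
tool_rot: [[0.15, 0.989, -0.004], [0.989, -0.15, 0.0], [-0.0, -0.004, -1.0]]
ft_force: [1.3, 0.4, -5.5]
width: 0.223
```

```bash
cat >> h.py <<'E'
TH=np.deg2rad(-8.66);RX=np.array([np.cos(TH),np.sin(TH),0]);RY=np.array([-RX[1],RX[0],0]);HT=np.array([.62565,.15521,.216])
def rel():
    s=ctrl.read_state();d=s['tool_pos']-HT;R=s['tool_rot'];F=s['ft_force'];M=s['moment']
    e=Ro.from_matrix(R.T@tool(-8.66)).as_rotvec(degrees=True)
    print('t%.2f rel mm x %.1f y %.1f z %.1f | rot fix tool deg %s | F x %.1f y %.1f z %.1f | M %s w %.3f'%(s['clock'],d@RX*1e3,d@RY*1e3,d[2]*1e3,e.round(2),F@RX,F@RY,F[2],np.round([M@RX,M@RY,M[2]],2),s['width']))
E
python3 -c "
from h import *
rel()"
```

```text
t9.43 rel mm x -21.0 y -0.2 z 10.2 | rot fix tool deg [-0.22  0.02  0.03] | F x 1.2 y 0.6 z -5.5 | M [ 0.02 -0.03 -0.04] w 0.223
```

apply_moves:
  series:
    - [0, 0.003, -0.002, -0.2, 0, 0]
    - [0, 0.003, -0.001, 0, 0, 0]
    - [0, 0, 0, 0, 0, 0]

```text
clock: 9.68
tool_pos: [0.6117, 0.157, 0.2292]
tool_rot: [[0.15, 0.989, -0.0], [0.989, -0.15, -0.001], [-0.001, -0.0, -1.0]]
ft_force: [0.1, 0.1, -5.0]
width: 0.222
```

```bash
python3 -c "
from h import *
rel()
f=snap('scene','s6');crop('s6',300,130,510,230,3.8,'s6b')"
```

```text
t9.68 rel mm x -14.0 y -0.3 z 13.2 | rot fix tool deg [-0.02  0.03  0.01] | F x 0.1 y 0.1 z -5.0 | M [ 0.07 -0.05  0.01] w 0.222
```

View pics/s6b.png

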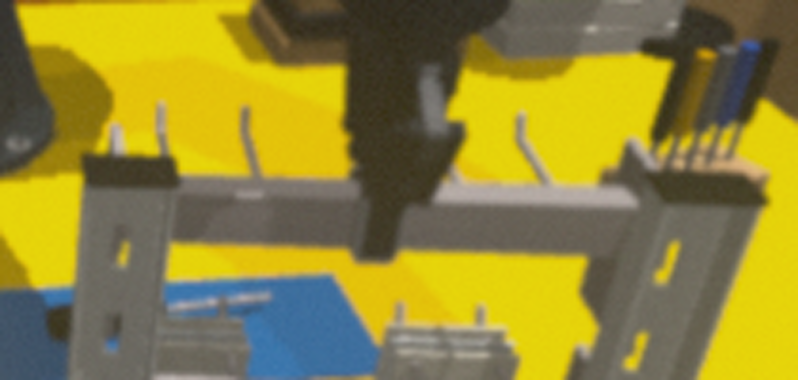

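apply_moves:
  series:
    - [0, 0.003, 0.001, 0, 0, 0]
    - [0, 0, 0, 0, 0, 0]

```text
clock: 9.9
tool_pos: [0.6145, 0.1567, 0.2283]
tool_rot: [[0.15, 0.989, -0.0], [0.989, -0.15, -0.0], [-0.0, -0.0, -1.0]]
ft_force: [0.2, 0.0, -4.4]
width: 0.219
```

```bash
python3 -c "
from h import *
rel()
f=snap('scene','s7');crop('s7',315,165,350,240,10,'s7l');crop('s7',455,165,505,240,10,'s7r')
a=cv2.imread('pics/s7l.png');b=cv2.imread('pics/s7r.png');cv2.imwrite('pics/s7lr.png',cv2.resize(np.hstack([a,b]),None,fx=.79,fy=.79))"
```

```text
t9.90 rel mm x -11.3 y -0.2 z 12.3 | rot fix tool deg [-0.02  0.03  0.02] | F x 0.1 y 0.1 z -4.4 | M [ 0.01 -0.02 -0.  ] w 0.219
```

View pics/s7lr.png

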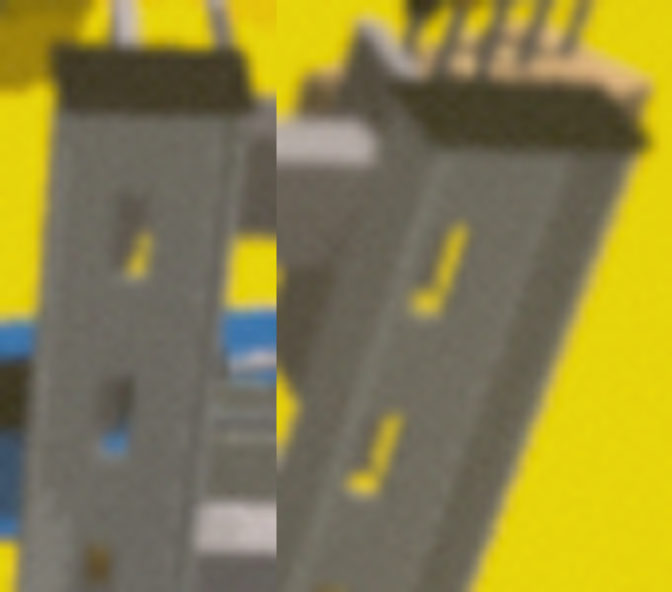

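apply_moves:
  series:
    - [0.0006, 0.0025, 0.0003, 0, 0, 0]
    - [0, 0, 0, 0, 0, 0]

```text
clock: 10.12
tool_pos: [0.6169, 0.1571, 0.2281]
tool_rot: [[0.15, 0.989, -0.001], [0.989, -0.15, -0.0], [-0.0, -0.001, -1.0]]
ft_force: [0.2, -0.1, -4.4]
width: 0.217
```

```bash
python3 -c "
from h import *
rel()
f=snap('scene','s8');crop('s8',315,165,350,240,10,'s7l');crop('s8',455,165,505,240,10,'s7r')
a=cv2.imread('pics/s7l.png');b=cv2.imread('pics/s7r.png');cv2.imwrite('pics/s8lr.png',cv2.resize(np.hstack([a,b]),None,fx=.79,fy=.79))"
```

```text
t10.12 rel mm x -9.0 y 0.5 z 12.1 | rot fix tool deg [-0.03  0.02  0.03] | F x 0.3 y -0.0 z -4.4 | M [-0.    0.03 -0.01] w 0.217
```

View pics/s8lr.png

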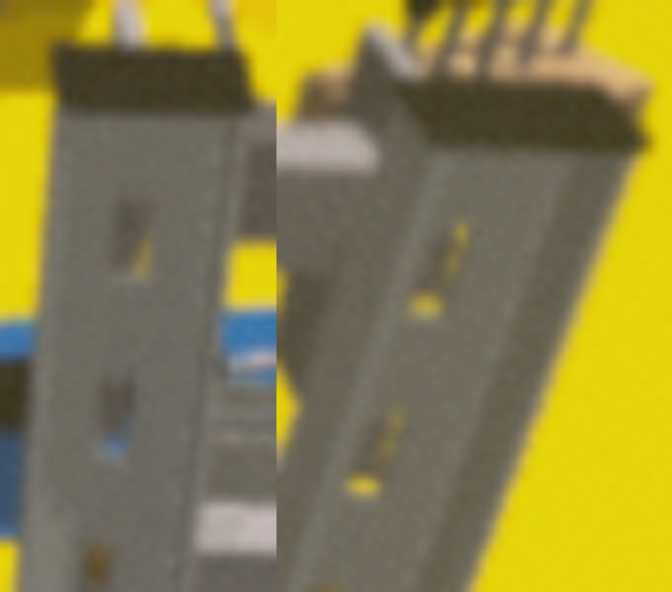

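apply_moves:
  series:
    - [0.0, 0.0025, 0.0003, 0, 0, 0]
    - [0, 0, 0, 0, 0, 0]

```text
clock: 10.33
tool_pos: [0.6192, 0.1568, 0.2278]
tool_rot: [[0.15, 0.989, -0.001], [0.989, -0.15, -0.0], [-0.001, -0.001, -1.0]]
ft_force: [-0.1, -0.3, -5.3]
width: 0.217
```

```bash
python3 -c "
from h import *
rel()
f=snap('scene','s9');crop('s9',315,165,350,240,10,'s7l');crop('s9',455,165,505,240,10,'s7r')
a=cv2.imread('pics/s7l.png');b=cv2.imread('pics/s7r.png');cv2.imwrite('pics/s9lr.png',cv2.resize(np.hstack([a,b]),None,fx=.79,fy=.79))"
```

```text
t10.33 rel mm x -6.6 y 0.6 z 11.8 | rot fix tool deg [-0.06  0.03  0.04] | F x -0.0 y -0.3 z -5.3 | M [-0.04 -0.01 -0.02] w 0.217
```

View pics/s9lr.png

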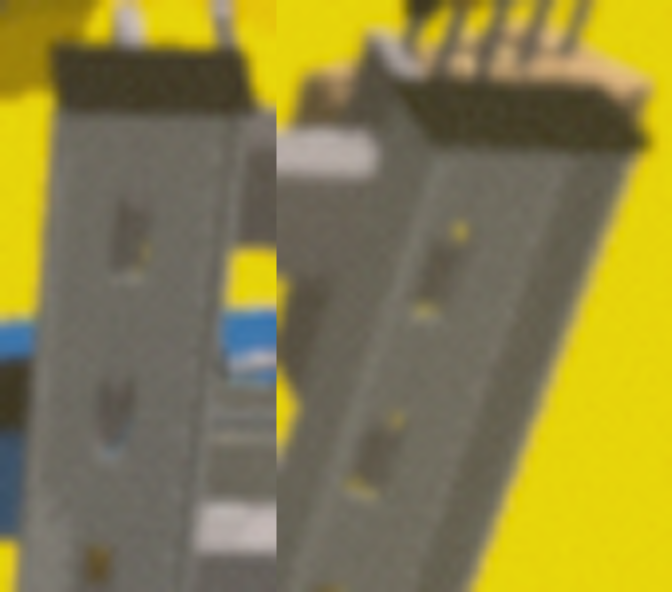

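apply_moves:
  series:
    - [0.0, 0.0025, 0.0, 0, 0, 0]
    - [0, 0, 0, 0, 0, 0]

```text
clock: 10.55
tool_pos: [0.6203, 0.1566, 0.2276]
tool_rot: [[0.15, 0.989, -0.005], [0.989, -0.15, -0.0], [-0.001, -0.005, -1.0]]
ft_force: [-7.8, 0.3, -2.0]
width: 0.224
```

```bash
python3 -c "
from h import *
rel()"
```

```text
t10.55 rel mm x -5.5 y 0.6 z 11.6 | rot fix tool deg [-0.28  0.06  0.05] | F x -7.7 y -0.8 z -2.0 | M [-0.02  0.88 -0.05] w 0.224
```

apply_moves:
  series:
    - [0.0, 0.0035, 0.0, -0.5, 0, 0]

```text
clock: 10.63
tool_pos: [0.6226, 0.1563, 0.2274]
tool_rot: [[0.15, 0.989, 0.0], [0.989, -0.15, -0.002], [-0.002, 0.001, -1.0]]
ft_force: [-9.7, 1.0, -2.2]
width: 0.218
```

```bash
python3 -c "
from h import *
rel()"
```

```text
t10.63 rel mm x -3.2 y 0.6 z 11.4 | rot fix tool deg [0.04 0.09 0.06] | F x -9.8 y -0.5 z -2.2 | M [-0.11  1.22 -0.06] w 0.218
```

apply_moves:
  series:
    - [0.0, 0.0035, -0.0003, -0.3, 0, 0]

```text
clock: 10.72
tool_pos: [0.6248, 0.1559, 0.2273]
tool_rot: [[0.149, 0.989, 0.002], [0.989, -0.149, -0.002], [-0.002, 0.002, -1.0]]
ft_force: [-12.4, 0.5, -2.8]
width: 0.221
```

```bash
python3 -c "
from h import *
rel()"
```

```text
t10.72 rel mm x -1.0 y 0.6 z 11.3 | rot fix tool deg [0.13 0.12 0.07] | F x -12.3 y -1.4 z -2.8 | M [-0.03  1.48 -0.02] w 0.221
```

apply_moves:
  series:
    - [0.0, 0.003, -0.0003, 0, 0, 0]

```text
clock: 10.8
tool_pos: [0.6255, 0.1559, 0.2272]
tool_rot: [[0.149, 0.989, -0.004], [0.989, -0.149, -0.002], [-0.003, -0.004, -1.0]]
ft_force: [-27.6, 2.9, 3.2]
width: 0.22
```

```bash
python3 -c "
from h import *
rel()
f=snap('scene','s10');crop('s10',315,165,350,240,10,'s7l');crop('s10',455,165,505,240,10,'s7r')
a=cv2.imread('pics/s7l.png');b=cv2.imread('pics/s7r.png');cv2.imwrite('pics/s10lr.png',cv2.resize(np.hstack([a,b]),None,fx=.79,fy=.79));rel()"
```

```text
t10.80 rel mm x -0.3 y 0.6 z 11.2 | rot fix tool deg [-0.23  0.17  0.08] | F x -27.8 y -1.3 z 3.2 | M [-0.12  3.35 -0.19] w 0.220
t10.85 rel mm x -0.5 y 0.6 z 11.1 | rot fix tool deg [-0.31  0.18  0.07] | F x -17.9 y -1.5 z 0.5 | M [-0.09  2.21 -0.18] w 0.222
```

View pics/s10lr.png

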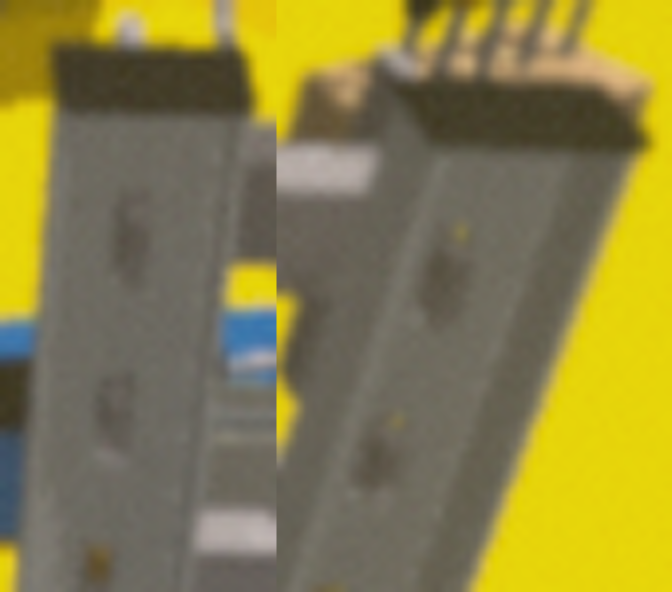

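apply_moves:
  series:
    - [0.0, 0.001, 0.002, -0.3, 0, 0]
    - [0.0, 0.001, 0.002, -0.2, 0, 0]

```text
clock: 11.02
tool_pos: [0.624, 0.1564, 0.223]
tool_rot: [[0.149, 0.989, -0.006], [0.989, -0.149, -0.003], [-0.004, -0.005, -1.0]]
ft_force: [-11.6, 1.4, -0.7]
width: 0.218
```

```bash
python3 -c "
from h import *
rel()"
```

```text
t11.02 rel mm x -1.8 y 0.9 z 7.0 | rot fix tool deg [-0.3   0.23  0.11] | F x -11.6 y -0.3 z -0.7 | M [-0.01  1.41 -0.02] w 0.218
```

apply_moves:
  series:
    - [0.0, 0.0025, 0.0005, -0.4, 0.1, 0]
    - [0.0, 0.002, 0.0015, -0.4, 0.1, 0]

```text
clock: 11.18
tool_pos: [0.6253, 0.1564, 0.2204]
tool_rot: [[0.148, 0.989, 0.0], [0.989, -0.148, -0.002], [-0.002, 0.0, -1.0]]
ft_force: [-13.2, 2.9, -0.2]
width: 0.221
```

```bash
python3 -c "
from h import *
rel()"
```

```text
t11.18 rel mm x -0.5 y 1.2 z 4.4 | rot fix tool deg [0.02 0.09 0.14] | F x -13.5 y 0.9 z -0.2 | M [-0.14  1.66 -0.19] w 0.221
```

apply_moves:
  series:
    - [-0.0004, 0.002, 0.002, -0.2, 0.1, 0]
    - [-0.0003, 0.002, 0.002, -0.2, 0.1, 0]

```text
clock: 11.35
tool_pos: [0.6256, 0.1562, 0.2159]
tool_rot: [[0.148, 0.989, -0.002], [0.989, -0.148, 0.002], [0.001, -0.002, -1.0]]
ft_force: [-18.3, 2.8, 17.7]
width: 0.222
```

```bash
python3 -c "
from h import *
rel()"
```

```text
t11.35 rel mm x -0.2 y 1.0 z -0.1 | rot fix tool deg [-0.11 -0.08  0.16] | F x -18.6 y 0.1 z 17.7 | M [-0.07  2.26 -0.3 ] w 0.222
```

apply_moves:
  series:
    - [0, 0.0, 0.0012, -0.1, 0, 0]

```text
clock: 11.43
tool_pos: [0.6254, 0.1563, 0.2159]
tool_rot: [[0.148, 0.989, 0.0], [0.989, -0.148, 0.002], [0.002, 0.0, -1.0]]
ft_force: [-1.4, -2.8, 10.0]
width: 0.22
```

```bash
python3 -c "
from h import *
rel()
f=snap('scene','s11');crop('s11',315,165,350,240,10,'s7l');crop('s11',455,165,505,240,10,'s7r')
a=cv2.imread('pics/s7l.png');b=cv2.imread('pics/s7r.png');cv2.imwrite('pics/s11lr.png',cv2.resize(np.hstack([a,b]),None,fx=.79,fy=.79));rel()"
```

```text
t11.43 rel mm x -0.4 y 1.1 z -0.1 | rot fix tool deg [ 0.   -0.09  0.15] | F x -0.9 y -3.0 z 10.0 | M [-0.59 -0.25 -0.31] w 0.220
t11.48 rel mm x -0.3 y 1.1 z -0.1 | rot fix tool deg [ 0.03 -0.09  0.15] | F x -6.9 y -1.6 z 3.5 | M [-0.32  0.65 -0.31] w 0.219
```

View pics/s11lr.png

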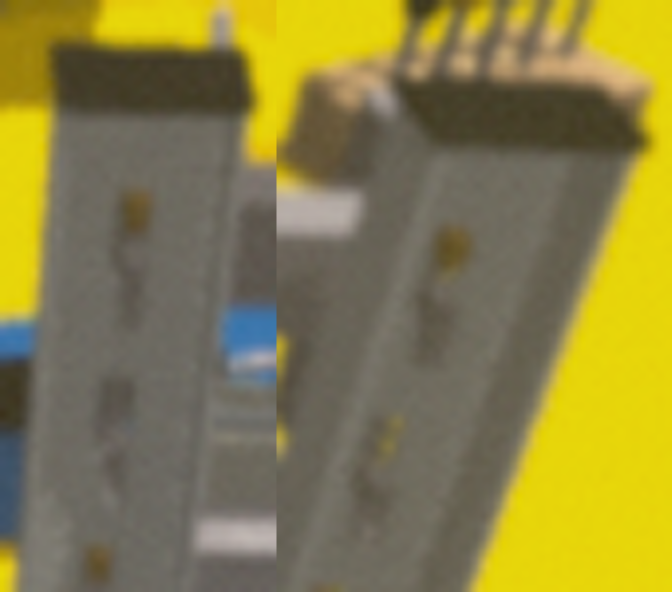

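apply_moves:
  series:
    - [0, 0.0005, 0.0018, 0, 0, 0]
    - [0, 0, 0, 0, 0, 0]

```text
clock: 11.65
tool_pos: [0.6254, 0.1564, 0.2166]
tool_rot: [[0.149, 0.989, 0.0], [0.989, -0.149, 0.002], [0.002, -0.0, -1.0]]
ft_force: [-1.6, 1.9, -6.2]
width: 0.221
```

```bash
python3 -c "
from h import *
rel()"
```

```text
t11.65 rel mm x -0.5 y 1.1 z 0.6 | rot fix tool deg [-0.01 -0.09  0.12] | F x -1.9 y 1.6 z -6.2 | M [-0.14  0.2  -0.16] w 0.221
```

apply_moves:
  series:
    - [0, 0.0003, 0.002, 0, 0, 0]

```text
clock: 11.73
tool_pos: [0.6256, 0.1565, 0.2158]
tool_rot: [[0.149, 0.989, 0.0], [0.989, -0.149, 0.002], [0.002, 0.0, -1.0]]
ft_force: [-15.1, -0.9, 22.1]
width: 0.223
```

```bash
python3 -c "
from h import *
rel()"
```

```text
t11.73 rel mm x -0.3 y 1.3 z -0.2 | rot fix tool deg [ 0.01 -0.11  0.11] | F x -14.8 y -3.2 z 22.1 | M [-0.76  1.92 -0.32] w 0.223
```

apply_moves:
  series:
    - [0, 0, 0, 0, 0, 0]
    - [0, 0, 0, 0, 0, 0]
    - [0, 0, 0, 0, 0, 0]
    - [0, 0, 0, 0, 0, 0]
    - [0, 0, 0, 0, 0, 0]
    - [0, 0, 0, 0, 0, 0]
  grip: 0.1

```text
clock: 12.23
tool_pos: [0.6278, 0.1566, 0.2178]
tool_rot: [[0.148, 0.989, 0.007], [0.989, -0.148, 0.003], [0.004, 0.006, -1.0]]
ft_force: [1.2, -0.5, -0.3]
width: 0.554
```

```bash
python3 -c "
from h import *
rel()
f=snap('scene','s12');crop('s12',300,100,510,250,3.8,'s12b');snap('wrist','w12')"
```

```text
t12.23 rel mm x 1.9 y 1.7 z 1.8 | rot fix tool deg [ 0.36 -0.21  0.12] | F x 1.3 y -0.3 z -0.3 | M [-0.   -0.   -0.03] w 0.554
```

View pics/s12b.png

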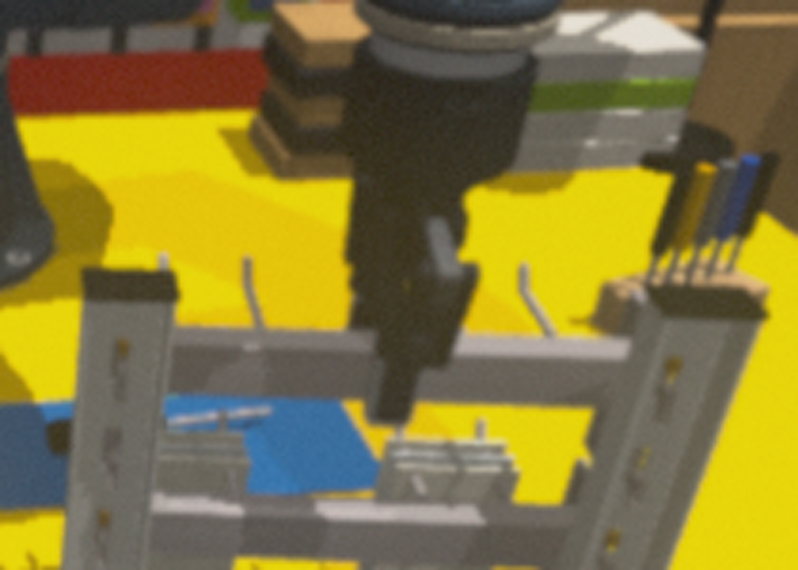

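View pics/w12.png

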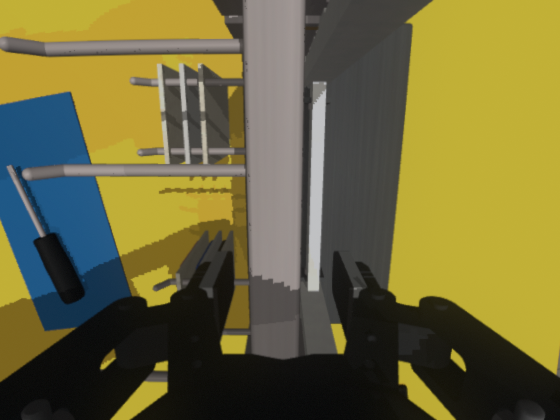

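apply_moves:
  series:
    - [0, -0.002, -0.005, 0, 0, 0]
    - [0, 0, -0.015, 0, 0, 0]
    - [0, 0, -0.02, 0, 0, 0]
    - [0, 0, -0.03, 0, 0, 0]
    - [0, 0, -0.03, 0, 0, 0]
    - [0, 0, -0.03, 0, 0, 0]
    - [0, 0, -0.02, 0, 0, 0]
    - [0, 0, 0, 0, 0, 0]

```text
clock: 13.0
tool_pos: [0.6227, 0.1564, 0.375]
tool_rot: [[0.148, 0.989, 0.003], [0.989, -0.148, 0.002], [0.002, 0.002, -1.0]]
ft_force: [-0.1, 0.4, 0.2]
width: 0.551
```

apply_moves:
  series:
    - [0, -0.015, -0.01, 0, 0, 0]
    - [0, -0.03, -0.01, 0, 0, 0]
    - [0, -0.03, -0.01, 0, 0, 0]
    - [0, -0.03, 0, 0, 0, 0]
    - [0, -0.03, 0, 0, 0, 0]
    - [0, -0.015, 0, 0, 0, 0]
    - [0, 0, 0, 0, 0, 0]
    - [0, 0, 0, 0, 0, 0]

```text
clock: 13.67
tool_pos: [0.4664, 0.1787, 0.4035]
tool_rot: [[0.149, 0.989, 0.002], [0.989, -0.149, 0.002], [0.002, 0.002, -1.0]]
ft_force: [0.6, -0.8, -0.2]
width: 0.549
```

```bash
python3 -c "
from h import *
rel()
f=snap('scene','s13');crop('s13',300,150,510,300,3.8,'s13b');snap('wrist','w13');snap('top','t13')
f=load('t13');W=cloud(f)
o=np.array([.6474,.1519])
P=W[100:260,70:280].reshape(-1,3);P=P[np.isfinite(P[:,2])];X=(P[:,:2]-o)@RX[:2]*1e3;Y=(P[:,:2]-o)@RY[:2]*1e3
m=(abs(X+22)<14)&(abs(Y)<118)&(P[:,2]>.225)&(P[:,2]<.275)
print(m.sum(),'tube top z',np.percentile(P[m,2],[5,50,95]),'X',np.percentile(X[m],[2,50,98]),np.polyfit(Y[m],X[m],1),np.polyfit(Y[m],P[m,2]*1e3,1))"
```

```text
t13.67 rel mm x -160.9 y -0.8 z 187.5 | rot fix tool deg [ 0.09 -0.13  0.09] | F x 0.7 y -0.7 z -0.2 | M [ 0.06 -0.04  0.01] w 0.549
1377 tube top z [0.23139072 0.24967707 0.25240089] X [-33.59763414 -26.1425054  -14.13126843] [-1.90105455e-03 -2.55273348e+01] [-1.21158091e-03  2.47519778e+02]
```

View pics/s13b.png

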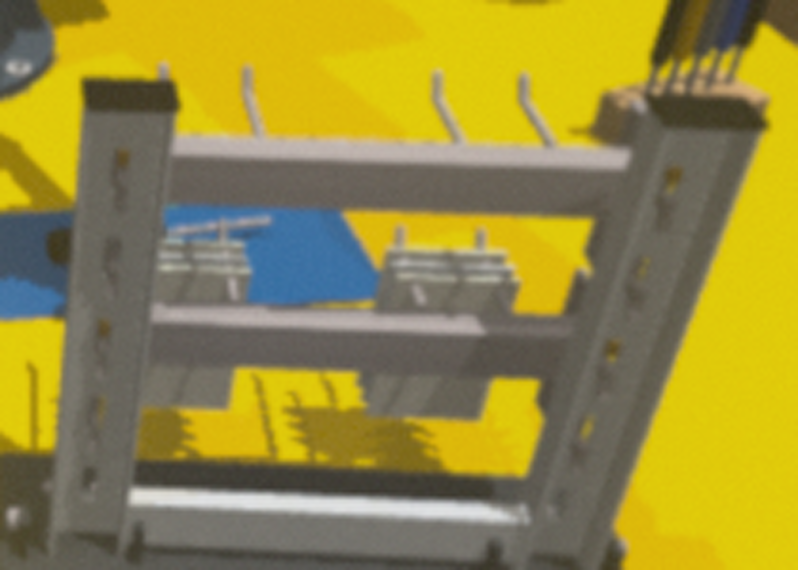

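View pics/t13.png

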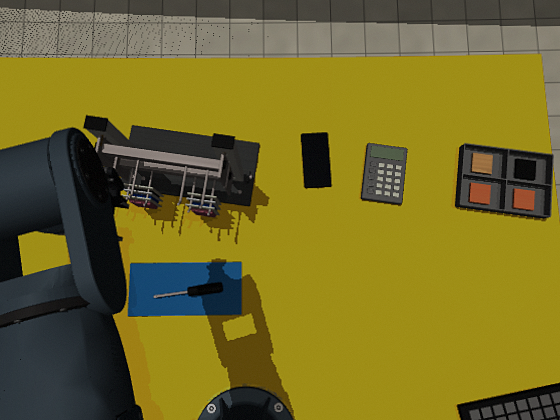

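```bash
python3 -c "
from h import *
rel(); print(ctrl.sign_off())"
```

```text
t13.82 rel mm x -159.8 y -0.8 z 187.1 | rot fix tool deg [ 0.05 -0.11  0.04] | F x 0.3 y -0.2 z 0.5 | M [ 0.   -0.02  0.03] w 0.550
the job is handed in; nothing more can be done
None
```

The loose rail now hangs in the top slots. I let go of it, moved the arm clear and handed the job in at 13.8 s.

**How it went:** I found the top slots with the wrist camera and gripped the rail at its tube. I fed the claws in about 11–12 mm above home, then pressed down. The highest wrist force I read was about 28 N, and readings were only taken at the end of each move. That was when the rail's edges met the uprights. The push back then dropped to about 1 N as the rail reached home, which fits the latches snapping out.

**Last checks:**
- **Home:** pressing down again with 22 N gave no more travel.
- **Level and straight:** the rail's slope and turn were each under 0.002 rad in the top camera. The tube's height matched what I expected to about 1 mm.
- **Latches:** both brass noses show in the top slots and look the same as those on the lower rail. I judged this from the picture and did not measure latch travel or test it by lifting the rail.
- **Bystanders:** the phone, calculator and screwdriver look unmoved in the last top picture; I did not measure them.

**Where the checks disagreed:** the cameras differed by 1–3 mm before the claws went in. In the last check, a rough edge estimate put the tube about 2 mm further out from the uprights than expected. I put this down to the tube's side face being counted, because the wrist position at home agreed within 0.5 mm.

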